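# Clip the thermometer onto the sample dryer and set its thermostat

### The arm

A 6-joint arm with a two-finger parallel gripper is mounted at the origin on a cart in front of the work surface, level with it; the furniture and walls round the work are solid. World frame = base frame: x ahead of the robot, y to its left, z up, the work surface at z = 0. Lengths are in m, angles in degrees, forces in N, time in s.
With the tool pointing down it reaches from about 0.25 to 0.725 m from the base axis. Payload 9.7 kg.
Tool frame: the origin (TCP) lies between the finger pads; the fingertips stand 17 mm ahead of it and the grasp point (between the pads) lies 2 mm behind it; z points along the fingers, y is the direction in which the jaws open and shut (so a half turn about z gives the same grasp; the last joint's range is limited). The gripper opens to 85 mm and grips with 20 to 120 N. Pads are 22 mm wide; open, the fingers measure 114 mm over their backs; the gripper's body (76 mm by 85 mm) begins 54 mm behind the grasp point. The pads swing forward as they close: fully open they stand 13 mm farther back than shut.
Start: joints at [-66.291, 4.979, 10.078, 95.1, 0, 90], TCP at [0.221, -0.504, 0.248] pointing down, gripper open.
Joint ranges: [-179.16, 179.16], [-48.56, 103.87], [-65.8, 70.77], [-126.05, 130.52], [-82.76, 87.17], [-180, 180]. Speed limits (degrees/s): [127.2, 127.2, 147.25, 180, 180, 180].

### API

Orientations are given as [roll, pitch, yaw] about the fixed x, y, z axes, in that order (R = Rz(yaw) Ry(pitch) Rx(roll)).
In Python, from workcell import monitor, cams, order gives the robot as it stands. The module is installed in compiled form; this text tells all that it offers.
- The arm moves only by the shell command python3 -m handwheel 'ROWS' [OPENING] [FORCE]. ROWS is JSON, a list of rows, each a list of 6 numbers: the shift along the tool's x, y, z in m, then the turn, a rotation vector about the tool's x, y, z in degrees. In form: [[tx, ty, tz, wx, wy, wz], ...]. A call has exactly 8 rows; each row shifts and turns the commanded pose from where the row before left it, along the tool's axes as they then stand; what a row does not reach is not made up. A row lasts 1/12 s, in which the tool goes at most 41.7 mm and 7.16 degrees, less where a joint would pass 70% of its speed; a pose out of reach is approached as far as the arm can. A call is refused whole if a number of a shift passes 0.0417 or a number of a turn 7.16, either way. A call with a gripper value outside its range is refused whole. OPENING is the opening, from -1 (shut) to 1 (fully open), set as the call begins (- or left out, the last holds). The fingers move at their own pace and stop on an object; FORCE is the grip in N (left out, the last holds). Time passes only in rows, so rows that do not move let the fingers close, or fill a call up. It gives the time, the measured TCP pose, the force and the opening at its end, in the units of the state.
- monitor.get_obs(): the state, without advancing time (a new reading comes with each control period).
- cams.camera(name): name is "side" or "top"; returns a dict with "img" (480x640x3 uint8, red, green, blue), "depth" (480x640 float32, m along the optical axis (not along the pixel's ray), 0 where there is no reading), "fx", "fy", "cx", "cy" (pixels), "distortion" ([k1, k2, p1, p2, k3] as OpenCV has them; the pictures are not rectified), "rvec" (rotation vector, rad) and "tvec" (3), from world to camera coordinates, as OpenCV has them. Camera axes: x right, y down, z forward; pixel columns grow to the right and rows downward; lengths in m; the calibration is good to about 2 mm. A picture is of the moment at which its call begins.
- order.job_done(): hands the job in, once; it reports no verdict.
The state is a dict: "time": time; "q": joint angles; "qd": joint speeds; "joint_efforts": joint torques, N m; "ee_pos": TCP position; "tcp_rot": TCP orientation; "wrist_force": force on the tool from outside, world axes, zero at the start; "torque": the same for the moment, N m; "opening": finger opening in m.
Only numpy, scipy, OpenCV 4.12 (cv2) and the standard library are available. Lean on these libraries where they do the work, as an engineer would, in place of code of your own. Each camera call takes 0.05 s, during which the arm holds its last target. There are 200 camera calls.

### The job

Get the sample dryer ready: squeeze the white and blue clip-on thermometer open and clip it onto the dryer pan's rear wall (the one away from you), somewhere along its middle part, with its white probe side inside the pan and its blue lever outside, so that the display faces you. It has to stand upright and be pushed fully home, the wall's top edge right up in the throat of the clip; ease it down, do not ram it. Only when it is clipped on and let go, turn the thermostat knob to the green mark, and leave the other things on the bench where they are.

Things in the scene. Friction and masses are not known exactly. Their poses are not given: they have to be found in the camera images.
- thermometer: clip-on thermometer 110 mm long, 28 wide (y): white housing, blue sprung lever. Origin: mid throat, where an 8 mm wall's top edge comes to rest (wall x -4..4). z to the handles, y along hinge pin, x from lever to housing. Housing x 4..19, z -32..24 mm; its handle flares 0.3 rad out to x 30, z 54. Hinge pin x -10, z 11; lugs x -14.5..5, z 0..21. Starts lying, y up, handles left
- clip_lever (a joint): opening of the blue lever, rad: 0 jaws shut, 0.2 on an 8 mm wall, 0.6 squeezed home (end stop). At 0.6 the jaw gap is x -15..4 mm of thermometer, wider at the tips. The spring takes 4 N at the lever's tip to begin, 8 N at the stop
- probe_tip (a point): tip of the thermometer's 6 mm steel probe, at x 11.5, z -55 mm of thermometer
- wall_rim (a point): middle of the top edge of the dryer pan's rear wall, half way through its 8 mm thickness. The edge is level, 100 mm above the bench, 180 mm long (y axis); x points to the rear, out of the pan. White pan 200 mm deep front to back, steel inside, 67 mm to its floor; rocks on the floor, heater guard on the left wall, grey control pod 72 mm wide left of it
- thermostat (a joint): angle of the thermostat knob, rad, grows clockwise from above: 0 off (pointer 135 degrees left of straight up the panel), 4.71 highest; 2.70 is the green mark. Stays where it is left (friction 0.05 N m)
- knob_grip (a point): centre of the thermostat knob's black grip bar, on the knob's axis: bar 38 mm long (x, white pointer end +x), 12 mm wide (y), top 10 mm above this point, skirt (radius 22 mm) 11.5 mm below. z: knob axis, out of the grey panel that slopes 0.3 rad to the front
- mortar: white porcelain mortar, 116 mm wide, 54 mm high, stands on the bench; leave alone. Origin under its centre
- spot_plate: white porcelain plate with hollows, 119 x 89 x 12 mm, leave alone. Origin under its centre
- amber_bottle: brown glass dropper bottle, 39 mm wide, 104 mm high, leave alone. Origin under its centre
- balance: black pocket balance, 70 x 120 x 24 mm, leave alone. Origin under its centre
- lever_grip (a point): middle of the outer face of the blue lever's handle (24 mm wide). Its tip is at x -30, z 55 mm of thermometer with the jaws shut (60 mm across both handles) and x -21 on an 8 mm wall; squeezed home the two handles are parallel, 31 mm across, both leaning 0.3 rad from the thermometer's z axis towards its +x

How it is judged:
By the outcome, as a careful person would: the job done as asked, in the order asked, and still so for the second after the job is handed in, with the robot touching nothing.
It also fails if it takes over 67 s, if anything falls off the work surface, if the arm or the gripper's body presses on something with over 40 N, if the wrist force passes 120 N, or if a joint passes its speed limit or range.

## Working session

There is one attempt and no reset: what is moved stays moved. The work goes in short steps, Python scripts to look and compute and a shell command to move; the robot and the scene stay as the last step left them, time stands still between calls to the robot, and variables do not carry over. Pictures are saved under pics/ and viewed, about 8 in all and at most 12, crops included, and the job is handed in when it is done.

```bash
mkdir -p pics; python3 - <<'E'
from workcell import monitor,cams
import cv2,numpy as np
print(monitor.get_obs())
for n in("top","side"):
    c=cams.camera(n); cv2.imwrite(f"pics/{n}0.png",c["img"][:,:,::-1]); np.savez(f"{n}0.npz",**c)
    R=cv2.Rodrigues(np.array(c["rvec"],float))[0]; print(n,c["fx"],c["cx"],c["distortion"],"campos",-R.T@np.array(c["tvec"]).ravel(),R[2])
E
```

```text
{'time': 0.0, 'q': array([-6.62897776e+01,  5.01178024e+00,  1.00328456e+01,  9.50987820e+01,
       -2.01374222e-03,  9.00000877e+01]), 'qd': array([ 0.09560319,  0.07360772,  0.03443628,  0.03673115, -0.1051447 ,
       -0.01765496]), 'joint_efforts': array([-1.02534937e-03, -5.20385206e+01,  4.64804649e+01,  1.61666167e-02,
       -2.30821379e-04,  2.33772357e-05]), 'ee_pos': array([ 0.22106827, -0.50338697,  0.24756212]), 'tcp_rot': array([-1.79922283e+02,  2.01385937e-03,  2.37101373e+01]), 'wrist_force': array([-0.61579848,  0.38526139, -0.18970576]), 'torque': array([ 0.03427144,  0.01233445, -0.07013364]), 'opening': 0.08541995896740233}
top 497.23466383722257 318.5142614848846 [-0.00876512  0.          0.          0.          0.        ] campos [ 0.25594646 -0.00274453  1.49428223] [ 0.18319039 -0.00371501 -0.98307043]
side 588.8689237862557 305.6737189952345 [-0.06689542  0.          0.          0.          0.        ] campos [-0.86020545  0.30225289  0.89265042] [ 0.85384829 -0.20395862 -0.47889871]
```

View pics/top0.png

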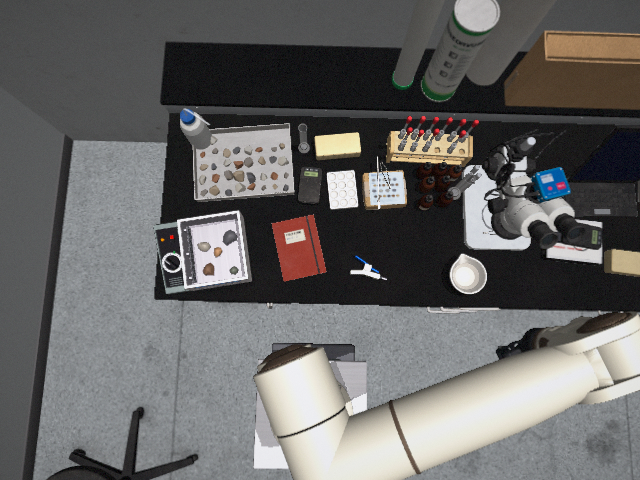

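View pics/side0.png

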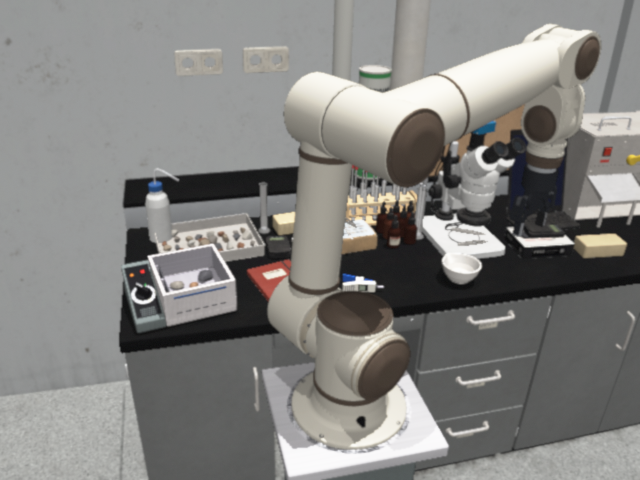

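The top picture shows the thermometer at about (367,268), the pan at (213,250) with its rear wall near row 214, the knob at (172,262) and the mortar at (467,273). The side picture shows the same layout, with the arm partly in front of it.

```bash
cat > h.py <<'E'
import cv2,numpy as np
from workcell import cams,monitor
from scipy.spatial.transform import Rotation as Ro
def cal(c):
    return np.array([[c["fx"],0,c["cx"]],[0,c["fy"],c["cy"]],[0,0,1]],float),np.array(c["distortion"],float),cv2.Rodrigues(np.array(c["rvec"],float))[0],np.array(c["tvec"],float).ravel()
def cloud(c):
    K,d,R,t=cal(c); v,u=np.mgrid[0:480,0:640]
    p=cv2.undistortPoints(np.stack([u,v],-1).reshape(-1,1,2).astype(float),K,d).reshape(480,640,2)
    z=np.array(c["depth"])[...,None]
    return (np.concatenate([p*z,z],-1)-t)@R   # world
def atz(c,uv,z):
    K,d,R,t=cal(c); p=cv2.undistortPoints(np.array(uv,float).reshape(-1,1,2),K,d).reshape(-1,2)
    r=np.c_[p,np.ones(len(p))]@R; o=-R.T@t
    return o+r*((z-o[2])/r[:,2])[:,None]
def proj(c,P):
    K,d,R,t=cal(c); return cv2.projectPoints(np.array(P,float).reshape(-1,1,3),R,t,K,d)[0].reshape(-1,2)
def crop(c,box,f,name):
    x0,y0,x1,y1=box; cv2.imwrite(name,cv2.resize(np.array(c["img"])[y0:y1,x0:x1,::-1],None,fx=f,fy=f,interpolation=cv2.INTER_CUBIC))
E
python3 - <<'E'
from h import *
c=dict(np.load("top0.npz")); s=dict(np.load("side0.npz"))
a=c["img"]; 
def big(c,b,w,h):
    x0,y0,x1,y1=b; return cv2.resize(c["img"][y0:y1,x0:x1,::-1],(w,h),interpolation=cv2.INTER_CUBIC)
A=big(c,(150,205,270,295),400,300);B=big(c,(340,248,400,293),400,300)
C=big(s,(110,240,250,345),400,300);D=big(s,(320,262,400,322),400,300)
cv2.imwrite("pics/c1.png",np.vstack([np.hstack([A,B]),np.hstack([C,D])]))
P=cloud(c); I=a.astype(int)
h=P[...,2]
m=np.zeros(h.shape,bool); m[252:285,345:392]=1; m&=(h>0.006)&(I.max(-1)>60)
print("therm n",m.sum(),"zmax",np.percentile(h[m],[50,90,99]))
blue=m&(I[...,2]>I[...,0]+50); wh=m&(I.min(-1)>120)
for n,q in(("blue",blue),("white",wh)):
    pts=P[q]; print(n,q.sum(),pts.mean(0).round(4),cv2.minAreaRect(pts[:,:2].astype(np.float32)))
# pan rim
m=np.zeros(h.shape,bool); m[200:300,150:262]=1
r=m&(abs(h-0.1)<0.006); print("rim",r.sum(),h[r].mean(),cv2.minAreaRect(P[r][:,:2].astype(np.float32)))
k=m&(np.arange(640)[None]<182)&(h>0.02)
print("pod z",np.percentile(h[k],[5,50,95,99]))
E
```

```text
therm n 277 zmax [0.02506368 0.02983852 0.03292158]
blue 51 [ 0.435  -0.1499  0.0221] ((0.4334571659564972, -0.1541968733072281), (0.08268210291862488, 0.008477723225951195), 53.64092254638672)
white 192 [ 0.4081 -0.1533  0.0336] ((0.3551029860973358, -0.08723177015781403), (0.0763491615653038, 0.24910101294517517), 32.52679443359375)
rim 811 0.09870203389082105 ((0.4503752589225769, 0.3266798257827759), (0.20082987844944, 0.24940407276153564), 10.523337364196777)
pod z [0.03522416 0.06964551 0.09765393 0.9942723 ]
```

View pics/c1.png

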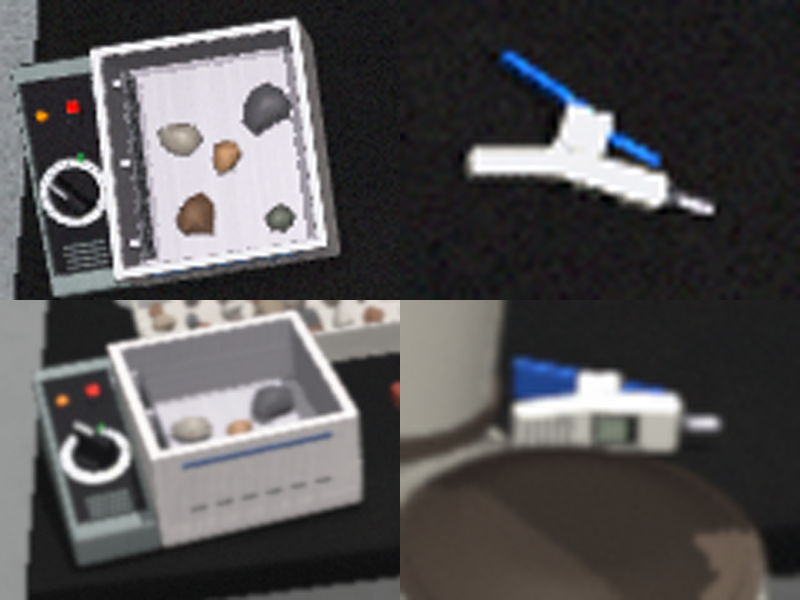

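The crops show the thermometer lying with its handles left and display toward the robot, and the pan rim yawed by about 10°. The knob pointer points left and toward the front, and the green dot is at crop (80,157). Next I'll fit models of these to the masks.

```bash
cat > fit.py <<'E'
from h import *
from scipy.optimize import minimize
def hullmask(c,polys,S,box):
    x0,y0,x1,y1=box; M=np.zeros(((y1-y0)*S,(x1-x0)*S),np.uint8)
    for p in polys:
        q=proj(c,p); q=((q+.5-[x0,y0])*S); cv2.fillPoly(M,[np.round(cv2.convexHull(q.astype(np.float32))*16).astype(np.int32)],255,shift=4)
    return cv2.resize(M,(x1-x0,y1-y0),interpolation=cv2.INTER_AREA)/255.
def ext(poly,R,o):
    P=[[x,y,z] for x,z in poly for y in(-.014,.014)]
    return np.array(P)@R.T+o
c=dict(np.load("top0.npz")); I=c["img"].astype(float)
mm=lambda L:[(a/1e3,b/1e3) for a,b in L]
W=[mm([(4,-32),(19,-32),(19,24),(4,24)]),mm([(6,24),(19,24),(30,54),(19,57)]),mm([(-14.5,0),(5,0),(5,21),(-14.5,21)])]
box=(340,245,400,295); g=np.clip((I[245:295,340:400,0]-40)/160,0,1) # red channel: white only
# thermo world: z_t=(cos a, sin a), x_t= z_t rotated +90deg about Z -> a~90deg gives -X ; y up
def cost(p):
    a=p[2]; z=np.array([np.cos(a),np.sin(a),0]); x=np.array([-np.sin(a),np.cos(a),0]); R=np.c_[x,[0,0,1],z]
    return np.abs(hullmask(c,[ext(w,R,np.array([p[0],p[1],.014])) for w in W],8,box)-g).sum()
best=min((minimize(cost,[.425,-.155,np.radians(a0)],method="Nelder-Mead",options=dict(initial_simplex=[[.425,-.155,np.radians(a0)],[.445,-.155,np.radians(a0)],[.425,-.135,np.radians(a0)],[.425,-.155,np.radians(a0+10)]])) for a0 in(60,75,90,105)),key=lambda r:r.fun)
print("thermo",best.x[:2],np.degrees(best.x[2]),best.fun,g.sum())
P=cloud(c); h=P[...,2]
box=(185,205,260,295); sl=(slice(205,295),slice(185,260)); g2=(np.abs(h[sl]-.1)<.012).astype(float)
def fr(p):
    cx,cy,a=p; R=np.array([[np.cos(a),-np.sin(a)],[np.sin(a),np.cos(a)]])
    q=lambda X,Y:np.c_[(np.array([[X,Y],[X,-Y],[-X,-Y],[-X,Y]])@R.T+[cx,cy]),np.full(4,.1)]
    return hullmask(c,[q(.1,.09)],8,box)-hullmask(c,[q(.092,.082)],8,box)
f=lambda p:np.abs(fr(p)-g2).sum()
s0=[.45,.327,np.radians(10)]
r=minimize(f,s0,method="Nelder-Mead",options=dict(initial_simplex=[s0,[.465,.327,.17],[.45,.34,.17],[.45,.327,.26]]))
cx,cy,a=r.x; print("pan",r.x[:2],np.degrees(a),r.fun,g2.sum(),"wall_rim",cx+.096*np.cos(a),cy+.096*np.sin(a))
# knob: panel points & dark bar
k=(slice(225,290),slice(158,182)); 
n=np.array([-np.sin(.3)*np.cos(a),-np.sin(.3)*np.sin(a),np.cos(.3)])
A=I[k]; wm=(A.min(-1)>150); q=P[k][wm]; print("skirt white",wm.sum(),q.mean(0),cv2.minEnclosingCircle(q[:,:2].astype(np.float32)))
for u,v in((60,178),(72,192),(80,157),(45,250),(97,190),(98,170),(45,200)):
    U,V=150+u/3.333-.35,205+v/3.333-.35; print((u,v),P[int(round(V)),int(round(U))].round(4))
E
python3 fit.py
```

```text
thermo [ 0.41668329 -0.16547666] 73.49816470394383 41.998774509803916 203.03750000000002
pan [0.45744146 0.29353451] 11.462710510557102 262.45098039215685 687.0 wall_rim 0.5515266721899453 0.31261260530636115
skirt white 241 [0.43188109 0.40295121 0.07569385] ((0.3893619775772095, 0.21714511513710022), 0.25729864835739136)
(60, 178) [0.4293 0.4221 0.0735]
(72, 192) [0.4176 0.4117 0.0767]
(80, 157) [0.4475 0.4073 0.07  ]
(45, 250) [0.3682 0.4403 0.0442]
(97, 190) [0.4203 0.394  0.058 ]
(98, 170) [0.4372 0.3941 0.0625]
(45, 200) [0.4109 0.4409 0.0538]
```

```bash
python3 - <<'E'
from h import *
c=dict(np.load("top0.npz")); s=dict(np.load("side0.npz"))
f=lambda u,v:(150+u/3.3333-.35,205+v/3.3333-.35)
print(atz(c,[f(92,50),f(298,18),f(335,245),f(115,278)],.1).round(4))
g=lambda u,v:(110+u/2.857-.33,240+v/2.857-.33)
print(atz(s,[g(110,47),g(297,12),g(358,105),g(160,160)],.1).round(4))
a=np.radians(11.46);o=np.array([.4574,.2935]);R=np.array([[np.cos(a),-np.sin(a)],[np.sin(a),np.cos(a)]])
fr=[np.c_[np.array([[X,Y],[X,-Y],[-X,-Y],[-X,Y]])@R.T+o,np.full(4,.1)] for X,Y in((.1,.09),(.092,.082))]
az=np.radians(73.5); z=np.array([np.cos(az),np.sin(az),0]);x=np.array([-z[1],z[0],0])
T=lambda L,y:np.array([np.array([.4167,-.1655,.014])+x*p/1e3+z*q/1e3+[0,0,y/1e3] for p,q in L])
th=[T([(4,-32),(19,-32),(19,24),(30,54)],14),T([(-30,55),(-14.5,21),(-14.5,0),(5,0)],14),T([(11.5,-32),(11.5,-55)],0)]
rows=[]
for cc,b1,b2 in((c,(165,200,255,290),(340,245,400,305)),(s,(125,235,245,335),(330,260,390,320))):
    row=[]
    for b,L,cl in((b1,fr,True),(b2,th,False)):
        x0,y0,x1,y1=b; S=np.array([390/(x1-x0),295/(y1-y0)]); im=cv2.resize(cc["img"][y0:y1,x0:x1,::-1],(390,295),interpolation=cv2.INTER_CUBIC)
        for p in L: cv2.polylines(im,[np.round((proj(cc,p)+.5-[x0,y0])*S).astype(int)],cl,(0,0,255),1)
        row.append(im)
    rows.append(np.hstack(row))
cv2.imwrite("pics/ov.png",np.vstack(rows))
E
```

```text
[[0.5369 0.3965 0.1   ]
 [0.5695 0.2215 0.1   ]
 [0.3751 0.1801 0.1   ]
 [0.343  0.3626 0.1   ]]
[[0.538  0.397  0.1   ]
 [0.5693 0.2208 0.1   ]
 [0.3912 0.1839 0.1   ]
 [0.3398 0.3557 0.1   ]]
```

View pics/ov.png

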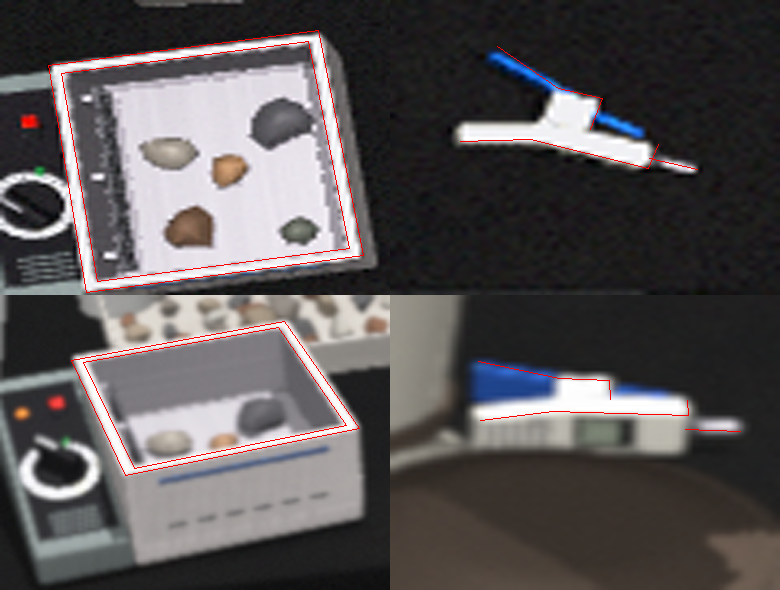

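Both overlays agree with the pictures to about 2 mm. Next is a planner that prints one constant row repeated N times for each move.

```bash
cat > plan.py <<'E'
from h import *
np.set_printoptions(suppress=True,precision=4)
TH=np.radians(30); H=np.array([np.sin(.3),0,np.cos(.3)]); J=np.array([np.cos(.3),0,-np.sin(.3)]); Yt=np.array([0,1.,0])
def toolR(): # tool axes in thermo frame
    z=-np.cos(TH)*Yt-np.sin(TH)*H; y=-J; return np.c_[np.cross(y,z),y,z]
def thermoR(x,z): x=np.array(x,float);z=np.array(z,float); return np.c_[x,np.cross(z,x),z]
az=np.radians(73.5); RL=thermoR([-np.sin(az),np.cos(az),0],[np.cos(az),np.sin(az),0]); OL=np.array([.4167,-.1655,.014])
pa=np.radians(11); RF=thermoR([-np.cos(pa),-np.sin(pa),0],[0,0,1]); RIM=np.array([.5510,.3110,.100])
G=np.array([.0109,.012,.0446])+.004*H       # grasp point in thermo frame
TC=G+.002*toolR()[:,2]                       # TCP in thermo frame
def cur():
    o=monitor.get_obs(); return np.array(o["ee_pos"]),Ro.from_euler("xyz",o["tcp_rot"],degrees=True).as_matrix()
def go(p,R,N,start=None):
    p0,R0=start or cur(); w=Ro.from_matrix(R0.T@R).as_rotvec()/N
    S=sum(Ro.from_rotvec(w*k).as_matrix() for k in range(N)); t=np.linalg.solve(S,R0.T@(p-p0))
    print("N",N,"row",t.round(4).tolist(),np.degrees(w).round(2).tolist(),"dist",np.linalg.norm(p-p0).round(4),"to",p)
    return p,R
E
python3 - <<'E'
from plan import *
RT=RL@toolR(); print(RT)
p=OL+RL@(TC-.013*J)
s=go(p-.09*RT[:,2],RT,16)
go(p,RT,8,s)
E
```

```text
[[-0.0104  0.9999  0.006 ]
 [ 0.866   0.012  -0.5   ]
 [-0.5     0.     -0.866 ]]
N 16 row [0.0329, -0.0059, 0.0009] [-1.1, -1.66, -4.08] dist 0.5019 to [ 0.4313 -0.0715  0.1022]
N 8 row [-0.0, 0.0, 0.0112] [0.0, 0.0, 0.0] dist 0.09 to [ 0.4319 -0.1165  0.0243]
```

```bash
python3 -m handwheel '[[0.0329,-0.0059,0.0009,-1.1,-1.66,-4.08],[0.0329,-0.0059,0.0009,-1.1,-1.66,-4.08],[0.0329,-0.0059,0.0009,-1.1,-1.66,-4.08],[0.0329,-0.0059,0.0009,-1.1,-1.66,-4.08],[0.0329,-0.0059,0.0009,-1.1,-1.66,-4.08],[0.0329,-0.0059,0.0009,-1.1,-1.66,-4.08],[0.0329,-0.0059,0.0009,-1.1,-1.66,-4.08],[0.0329,-0.0059,0.0009,-1.1,-1.66,-4.08]]' 1 40
python3 -m handwheel '[[0.0329,-0.0059,0.0009,-1.1,-1.66,-4.08],[0.0329,-0.0059,0.0009,-1.1,-1.66,-4.08],[0.0329,-0.0059,0.0009,-1.1,-1.66,-4.08],[0.0329,-0.0059,0.0009,-1.1,-1.66,-4.08],[0.0329,-0.0059,0.0009,-1.1,-1.66,-4.08],[0.0329,-0.0059,0.0009,-1.1,-1.66,-4.08],[0.0329,-0.0059,0.0009,-1.1,-1.66,-4.08],[0.0329,-0.0059,0.0009,-1.1,-1.66,-4.08]]'
python3 - <<'E'
from plan import *
print(monitor.get_obs()["q"].round(1))
RT=RL@toolR(); p=OL+RL@(TC-.013*J)
s=go(p-.09*RT[:,2],RT,4)
go(p,RT,12)
for n in("top","side"):
    c=cams.camera(n); cv2.imwrite(f"pics/{n}1.png",c["img"][:,:,::-1])
    b=(320,230,420,305) if n=="top" else (310,230,410,305)
    crop(c,b,4,f"pics/{n}1c.png")
cv2.imwrite("pics/p1.png",np.hstack([cv2.imread("pics/top1c.png"),cv2.imread("pics/side1c.png")]))
E
```

```text
time: 0.77
ee_pos: [0.3965, -0.3089, 0.2095]
tcp_rot: [175.2, 15.1, 56.1]
wrist_force: [0.4, -0.6, -0.3]
opening: 0.0856
time: 1.43
ee_pos: [0.4318, -0.0709, 0.1023]
tcp_rot: [180.0, 30.2, 90.8]
wrist_force: [0.9, 0.6, -0.2]
opening: 0.0857
[  8.5  -9.  -23.7  79.6 -29.9  98.8]
N 4 row [-0.0001, -0.0001, 0.0001] [0.03, 0.05, 0.03] dist 0.0007 to [ 0.4313 -0.0715  0.1022]
N 12 row [-0.0, -0.0, 0.0075] [0.01, 0.02, 0.01] dist 0.0903 to [ 0.4319 -0.1165  0.0243]
```

View pics/p1.png

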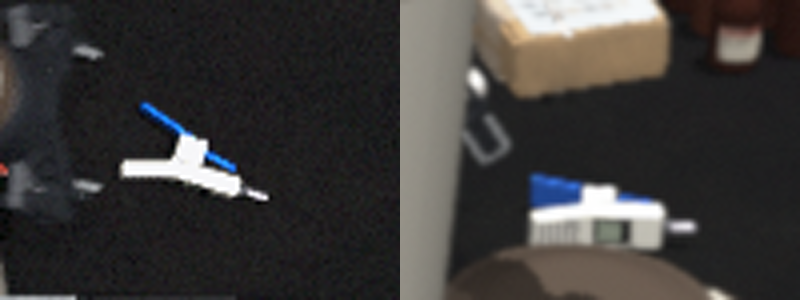

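The fingers straddle the handles (top crop rows 52 and 187, with the handles at rows 105 to 165), so I'll descend and squeeze.

```bash
python3 -m handwheel '[[0,0,0.0112,0,0,0],[0,0,0.0112,0,0,0],[0,0,0.0112,0,0,0],[0,0,0.0112,0,0,0],[0,0,0.0112,0,0,0],[0,0,0.0112,0,0,0],[0,0,0.0112,0,0,0],[0,0,0.0112,0,0,0]]' 1 30
python3 -m handwheel '[[0,0,0,0,0,0],[0,0,0,0,0,0],[0,0,0,0,0,0],[0,0,0,0,0,0],[0,0,0,0,0,0],[0,0,0,0,0,0],[0,0,0,0,0,0],[0,0,0,0,0,0]]' -1 30
python3 -m handwheel '[[0,0,0,0,0,0],[0,0,0,0,0,0],[0,0,0,0,0,0],[0,0,0,0,0,0],[0,0,0,0,0,0],[0,0,0,0,0,0],[0,0,0,0,0,0],[0,0,0,0,0,0]]' -1 30
```

```text
time: 2.2
ee_pos: [0.4324, -0.1182, 0.0253]
tcp_rot: [179.9, 30.1, 90.5]
wrist_force: [-0.3, 0.3, -0.4]
opening: 0.0856
time: 2.87
ee_pos: [0.4336, -0.1174, 0.0276]
tcp_rot: [179.7, 30.2, 90.5]
wrist_force: [-2.2, 1.2, 9.4]
opening: 0.0324
time: 3.53
ee_pos: [0.4336, -0.1174, 0.0276]
tcp_rot: [179.7, 30.2, 90.5]
wrist_force: [-1.6, 1.1, 9.1]
opening: 0.032
```

```bash
python3 -m handwheel '[[-0.003,0,-0.005,0,0,0],[-0.01,0,-0.0173,0,0,0],[-0.01,0,-0.0173,0,0,0],[-0.01,0,-0.0173,0,0,0],[-0.01,0,-0.0173,0,0,0],[-0.01,0,-0.0173,0,0,0],[-0.01,0,-0.0173,0,0,0],[-0.01,0,-0.0173,0,0,0]]'
python3 -m handwheel '[[-0.01,0,-0.0173,0,0,0],[-0.01,0,-0.0173,0,0,0],[-0.01,0,-0.0173,0,0,0],[0,0,0,0,0,0],[0,0,0,0,0,0],[0,0,0,0,0,0],[0,0,0,0,0,0],[0,0,0,0,0,0]]'
python3 - <<'E'
from plan import *
print(monitor.get_obs()["q"].round(1))
for n in("top","side"):
    c=cams.camera(n); np.savez(f"{n}2.npz",**c)
    u,v=proj(c,cur()[0])[0]; print(u,v); u,v=int(u),int(v); crop(c,(u-50,v-38,u+50,v+37),4,f"pics/{n}2c.png")
cv2.imwrite("pics/p2.png",np.hstack([cv2.imread("pics/top2c.png"),cv2.imread("pics/side2c.png")]))
RT=RF@toolR(); p=RIM+np.array([0,0,.09])+RF@TC
go(p,RT,24)
E
```

```text
time: 4.2
ee_pos: [0.4321, -0.117, 0.1729]
tcp_rot: [179.9, 30.1, 90.6]
wrist_force: [0.3, 0.5, -0.6]
opening: 0.0322
time: 4.87
ee_pos: [0.4318, -0.1171, 0.2302]
tcp_rot: [-179.9, 30.1, 90.6]
wrist_force: [0.4, -0.9, -2.2]
opening: 0.0322
[  2.3 -11.7 -11.9  90.9 -30.1  92. ]
360.66545548792226 254.3683350613069
348.1220195667278 211.8971348617724
N 24 row [0.0178, 0.0077, 0.0047] [-0.65, 3.78, -0.67] dist 0.43 to [0.5414 0.2987 0.2375]
```

View pics/p2.png

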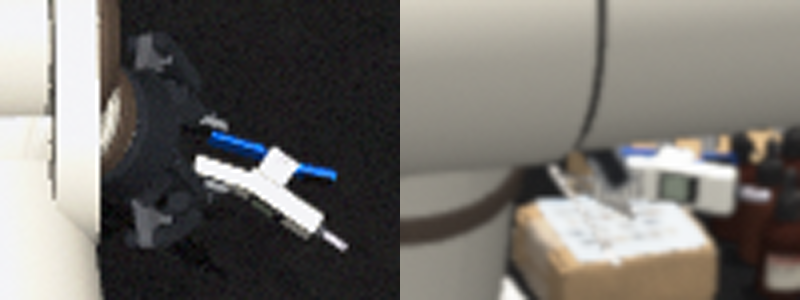

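```bash
cat > fit2.py <<'E'
import sys
from plan import *
from scipy.optimize import minimize
from scipy import ndimage
def hullmask(c,polys,S,box):
    x0,y0,x1,y1=box; M=np.zeros(((y1-y0)*S,(x1-x0)*S),np.uint8)
    for p in polys:
        q=((proj(c,p)+.5-[x0,y0])*S); cv2.fillPoly(M,[np.round(cv2.convexHull(q.astype(np.float32))*16).astype(np.int32)],255,shift=4)
    return cv2.resize(M,(x1-x0,y1-y0),interpolation=cv2.INTER_AREA)/255.
mm=lambda L:[(a/1e3,b/1e3) for a,b in L]
W=[mm([(4,-32),(19,-32),(19,24),(4,24)]),mm([(6,24),(19,24),(30,54),(19,57)]),mm([(-14.5,0),(5,0),(5,21),(-14.5,21)])]
def polys(R,o): return [np.array([[x,y,z] for x,z in w for y in(-.014,.014)])@R.T+o for w in W]
E
python3 - <<'E'
from fit2 import *
c=dict(np.load("top2.npz")); p0,Rt=cur(); P=cloud(c); I=c["img"].astype(float)
x0,y0=310,216  # crop origin
box=(355,245,402,285); sl=(slice(245,285),slice(355,402))
A=I[sl]; wh=(A.min(-1)>140); lab,n=ndimage.label(wh); k=np.argmax(ndimage.sum(wh,lab,range(1,n+1)))+1; wh=lab==k
Q=P[sl][wh]; Q=Q[(abs(Q[:,2]-np.median(Q[:,2]))<.03)]; m=Q.mean(0); U,S,V=np.linalg.svd(Q-m); print("n",len(Q),"mean",m,"axes",V,S/np.sqrt(len(Q)))
g=np.clip((A[...,0]-60)/150,0,1)*ndimage.binary_dilation(wh,iterations=2)
R0=Rt@toolR().T; o0=p0-R0@TC
print("expected o",o0,"zt",R0[:,2])
def un(p): R=Ro.from_rotvec(p[:3]).as_matrix()@R0; return R,o0+p[3:]*.1
def cost(p,w=1):
    R,o=un(p); f=np.abs(hullmask(c,polys(R,o),8,box)-g).sum()
    # visible face y=+.014 : depth agreement on housing
    L=(Q-o)@R; return f+w*np.mean(np.clip(np.abs(L[:,1]-.014),0,.015))*5000
best=None
for a in(-.4,-.2,0,.2):
    s=np.zeros(6); s[2]=a; X=np.vstack([s,s+np.diag([.2,.2,.2,.15,.15,.15])])
    r=minimize(cost,s,method="Nelder-Mead",options=dict(initial_simplex=X,maxiter=900)); print(a,r.fun,np.degrees(r.x[:3]),r.x[3:]*100)
    if best is None or r.fun<best.fun: best=r
R,o=un(best.x); print("o",o,"\n",R,g.sum()); 
print("in tool: axis rot",np.degrees(Ro.from_matrix(toolR()@Rt.T@R).as_rotvec()),"origin delta thermo-frame mm",(R0.T@(o-o0))*1e3)
np.savez("held.npz",R=Rt.T@R,o=Rt.T@(o-p0))
E
```

```text
n 228 mean [ 0.4139 -0.157   0.2294] axes [[-0.4273 -0.904   0.0157]
 [ 0.9003 -0.427  -0.0839]
 [ 0.0826 -0.0217  0.9963]] [0.0218 0.0093 0.0024]
expected o [ 0.4297 -0.166   0.2203] zt [ 0.2851  0.9585 -0.002 ]
-0.4 57.89864956798763 [  0.2533 -10.3341 -16.4958] [-11.714   -5.1133  -5.7549]
-0.2 44.87585565783922 [ -4.936   -7.9677 -17.1094] [-12.3609  -5.6954  -2.8735]
0 59.05852576998723 [ -2.9843  -3.0384 -17.6023] [-13.1482  -5.3125  -3.9621]
0.2 234.32296492156595 [-5.1263 -6.1842  4.8102] [ 1.4811 24.4472 -4.4768]
o [ 0.4173 -0.1717  0.2174] 
 [[-0.8218 -0.1226  0.5565]
 [ 0.5465  0.1068  0.8306]
 [-0.1613  0.9867 -0.0208]] 249.03999999999996
in tool: axis rot [  2.4612 -17.1275  -9.0097] origin delta thermo-frame mm [10.224  -2.8905 -8.9778]
```

The clip is held with its jaws open, but it sits about 17° rotated in the grip, in the plane of the jaws. I'll refit with only that freedom and plan the carry from the measured hold.

```bash
python3 - <<'E'
from fit2 import *
c=dict(np.load("top2.npz")); p0,Rt=cur(); I=c["img"].astype(float)
box=(355,245,402,285); sl=(slice(245,285),slice(355,402))
A=I[sl]; wh=(A.min(-1)>140); lab,n=ndimage.label(wh); k=np.argmax(ndimage.sum(wh,lab,range(1,n+1)))+1
g=np.clip((A[...,0]-60)/150,0,1)*ndimage.binary_dilation(lab==k,iterations=2)
R0=Rt@toolR().T; o0=p0-R0@TC
un=lambda p:(R0@Ro.from_rotvec([0,p[0],0]).as_matrix(), o0+R0@np.array([p[1],0,p[2]])*.1)
cost=lambda p:np.abs(hullmask(c,polys(*un(p)),8,box)-g).sum()
s=np.array([-.3,.1,-.1]); r=minimize(cost,s,method="Nelder-Mead",options=dict(initial_simplex=np.vstack([s,s+np.diag([.15,.1,.1])])))
R,o=un(r.x); print(r.fun,np.degrees(r.x[0]),r.x[1:]*100,"o",o)
hR,ho=Rt.T@R,Rt.T@(o-p0); np.savez("held.npz",R=hR,o=ho)
RT=RF@hR.T; print(RT); tp=lambda up:RIM+np.array([0,0,up])-RT@ho
go(tp(.09),RT,24)
E
```

```text
69.05019607843137 -16.343613630516902 [11.634  -8.3384] o [ 0.4162 -0.1707  0.2203]
[[-0.565   0.8183  0.1059]
 [ 0.3995  0.1591  0.9028]
 [ 0.7219  0.5524 -0.4168]]
N 24 row [0.0174, 0.0089, 0.0053] [-1.38, 3.75, -0.85] dist 0.4284 to [0.5374 0.2979 0.2435]
```

```bash
python3 - <<'E'
from plan import *
d=np.load("held.npz"); hR,ho=d["R"],d["o"]; RT=RF@hR.T; tp=lambda up:RIM+np.array([0,0,up])-RT@ho
s=go(np.array([.47,.08,.29]),RT,16); go(tp(.09),RT,8,s)
p,R=cur(); w=Ro.from_matrix(R.T@RT).as_rotvec()/16
S=sum(Ro.from_rotvec(w*k).as_matrix() for k in range(16)); t=np.linalg.solve(S,R.T@(np.array([.47,.08,.29])-p))
for k in range(16):
    p=p+R@t; R=R@Ro.from_rotvec(w).as_matrix()
    if k%3==0: print(p, p+R@(ho+hR@[.0115,0,-.055]))
E
```

```text
N 16 row [0.0134, 0.0063, -0.0002] [-2.07, 5.63, -1.28] dist 0.2094 to [0.47 0.08 0.29]
N 8 row [0.0019, 0.008, 0.0279] [0.0, 0.0, 0.0] dist 0.2328 to [0.5374 0.2979 0.2435]
[ 0.4381 -0.1053  0.2239] [ 0.3866 -0.1993  0.2036]
[ 0.4544 -0.0658  0.2123] [ 0.4153 -0.1544  0.1622]
[ 0.4663 -0.0232  0.2139] [ 0.44   -0.0967  0.1377]
[0.473  0.0181 0.2284] [ 0.4586 -0.0321  0.1326]
[0.4741 0.0537 0.2546] [0.4697 0.0326 0.1477]
[0.47 0.08 0.29] [0.4723 0.0909 0.1815]
```

Path clear.

```bash
python3 -m handwheel '[[0.0134,0.0063,-0.0002,-2.07,5.63,-1.28],[0.0134,0.0063,-0.0002,-2.07,5.63,-1.28],[0.0134,0.0063,-0.0002,-2.07,5.63,-1.28],[0.0134,0.0063,-0.0002,-2.07,5.63,-1.28],[0.0134,0.0063,-0.0002,-2.07,5.63,-1.28],[0.0134,0.0063,-0.0002,-2.07,5.63,-1.28],[0.0134,0.0063,-0.0002,-2.07,5.63,-1.28],[0.0134,0.0063,-0.0002,-2.07,5.63,-1.28]]'
python3 -m handwheel '[[0.0134,0.0063,-0.0002,-2.07,5.63,-1.28],[0.0134,0.0063,-0.0002,-2.07,5.63,-1.28],[0.0134,0.0063,-0.0002,-2.07,5.63,-1.28],[0.0134,0.0063,-0.0002,-2.07,5.63,-1.28],[0.0134,0.0063,-0.0002,-2.07,5.63,-1.28],[0.0134,0.0063,-0.0002,-2.07,5.63,-1.28],[0.0134,0.0063,-0.0002,-2.07,5.63,-1.28],[0.0134,0.0063,-0.0002,-2.07,5.63,-1.28]]'
python3 - <<'E'
from plan import *
d=np.load("held.npz"); hR,ho=d["R"],d["o"]; RT=RF@hR.T; tp=lambda up:RIM+np.array([0,0,up])-RT@ho
print(monitor.get_obs()["q"].round(1)); go(tp(.09),RT,8)
E
```

```text
time: 5.63
ee_pos: [0.4694, -0.0086, 0.2183]
tcp_rot: [164.8, -13.5, 106.5]
wrist_force: [0.3, -0.6, -1.2]
opening: 0.0318
time: 6.3
ee_pos: [0.4704, 0.0799, 0.2915]
tcp_rot: [126.7, -46.2, 145.0]
wrist_force: [-1.7, -0.1, -1.9]
opening: 0.0319
[-20.2   2.5  -6.8 107.7  62.3  22.4]
N 8 row [0.0018, 0.0078, 0.028] [0.02, -0.02, 0.01] dist 0.2331 to [0.5374 0.2979 0.2435]
```

```bash
python3 -m handwheel '[[0.0018,0.0078,0.028,0,0,0],[0.0018,0.0078,0.028,0,0,0],[0.0018,0.0078,0.028,0,0,0],[0.0018,0.0078,0.028,0,0,0],[0.0018,0.0078,0.028,0,0,0],[0.0018,0.0078,0.028,0,0,0],[0.0018,0.0078,0.028,0,0,0],[0.0018,0.0078,0.028,0,0,0]]'
python3 - <<'E'
from plan import *
print(monitor.get_obs()["q"].round(1))
p0,Rt=cur(); d=np.load("held.npz"); print("thermo o",p0+Rt@d["o"],Rt@d["R"])
for n in("top","side"):
    c=cams.camera(n); np.savez(f"{n}3.npz",**c)
    u,v=proj(c,p0+Rt@d["o"])[0]; print(u,v); u,v=int(u),int(v); crop(c,(u-50,v-50,u+50,v+50),4,f"pics/{n}3c.png")
cv2.imwrite("pics/p3.png",np.hstack([cv2.imread("pics/top3c.png"),cv2.imread("pics/side3c.png")]))
E
```

```text
time: 6.97
ee_pos: [0.5368, 0.2992, 0.2418]
tcp_rot: [127.0, -46.2, 144.7]
wrist_force: [-0.1, -0.0, -1.4]
opening: 0.0319
[  6.4  -8.8 -23.   49.4  62.3  81.8]
thermo o [0.5504 0.3123 0.1883] [[-0.9817  0.1903 -0.    ]
 [-0.1903 -0.9817  0.0002]
 [ 0.      0.0002  1.    ]]
200.02367785872994 208.82649247095446
177.22125146791367 221.40364826334314
```

View pics/p3.png

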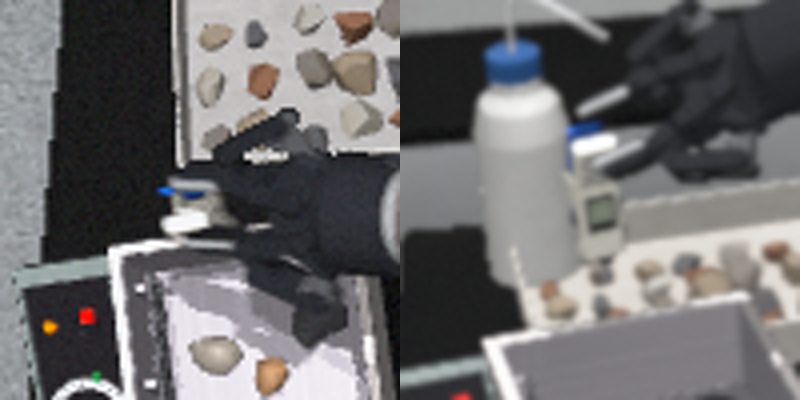

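```bash
cat > ov3.py <<'E'
from plan import *
import sys
def draw(tag,R,o,out):
    ims=[]
    box3=lambda x,y,z:np.array([[a,b,e] for a in x for b in y for e in z])
    for n,wd,ht in(("side",34,50),("top",34,50)):
        c=dict(np.load(f"{n}{tag}.npz")); u,v=proj(c,o+R@[0,0,.012])[0]; x0,y0=int(u)-wd//2,int(v)-ht//2
        S=11 if n=="side" else 11
        im=cv2.resize(c["img"][y0:y0+ht,x0:x0+wd,::-1],None,fx=S,fy=S,interpolation=cv2.INTER_CUBIC)
        def ln(L,col): 
            q=proj(c,np.array(L)/1e3@R.T+o); cv2.polylines(im,[np.round((q+.5-[x0,y0])*S).astype(int)],False,col,1)
        ln([(19,-14,-32),(19,14,-32),(19,14,24),(19,-14,24),(19,-14,-32)],(0,0,255))
        ln([(19,14,24),(30,14,54),(30,-14,54),(19,-14,24)],(0,200,0))
        ln([(11.5,0,-32),(11.5,0,-55)],(255,0,255))
        ims.append(im); print(n,"origin px",x0,y0)
    cv2.imwrite(out,np.hstack(ims))
E
python3 - <<'E'
from ov3 import *
p0,Rt=cur(); d=np.load("held.npz"); draw("3",Rt@d["R"],p0+Rt@d["o"],"pics/ov3.png")
E
```

```text
side origin px 159 192
top origin px 181 183
```

View pics/ov3.png

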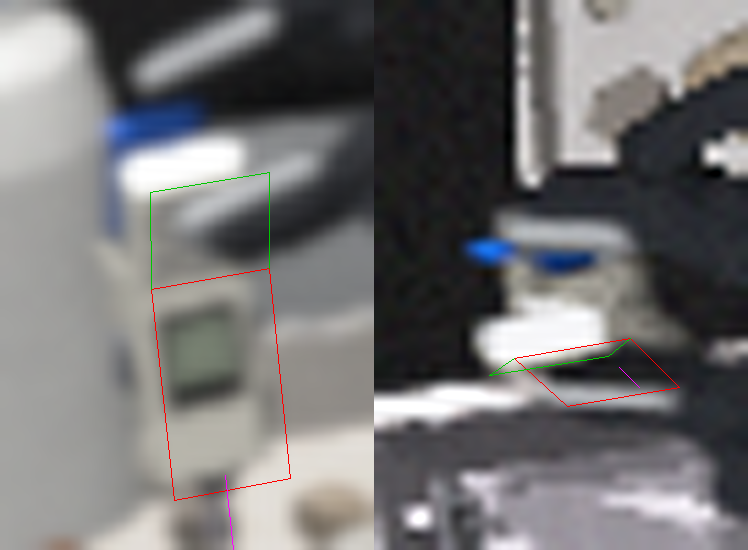

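The overlay misses the real clip by a few mm, since it sits slightly further rear and left. The side depth image should give me the front face directly.

```bash
cat > dep.py <<'E'
from plan import *
def face(tag,sb,tb,verbose=True):
    s=dict(np.load(f"side{tag}.npz")); P=cloud(s)
    x0,y0,x1,y1=sb; Q=P[y0:y1,x0:x1].reshape(-1,3); m=np.median(Q,0); Q=Q[np.linalg.norm(Q-m,axis=1)<.04]
    A=np.c_[Q[:,1]-m[1],Q[:,2]-m[2],np.ones(len(Q))]; k=np.ones(len(Q),bool)
    for _ in range(4):
        b=np.linalg.lstsq(A[k],Q[k,0],rcond=None)[0]; r=Q[:,0]-A@b; k=abs(r)<max(2*np.std(r[k]),.001)
    print("side face n",k.sum(),"at y,z",m[1:],"x",b[2],"dx/dy",b[0],"dx/dz",b[1],"rms",np.std(r[k]))
    if tb:
        t=dict(np.load(f"top{tag}.npz")); P=cloud(t); x0,y0,x1,y1=tb; w=t["img"][y0:y1,x0:x1].min(-1)>170; q=P[y0:y1,x0:x1][w]
        q=q[abs(q[:,2]-np.median(q[:,2]))<.008]; print("top end n",len(q),"mean",q.mean(0),"min",q.min(0),"max",q.max(0))
E
python3 - <<'E'
from dep import *
# side raw: crop px/11+159,192 ; housing face rows 290..455 cols 160..250
face("3",(173,219,182,233),(190,209,203,217))
face("3",(172,217,183,225),None); face("3",(172,226,183,233),None)
p0,Rt=cur(); d=np.load("held.npz");R=Rt@d["R"];o=p0+Rt@d["o"]
print("expect face ctr",o+R@[.019,0,-.004],"dx/dy",R[1,0]/-R[0,0],"end mid",o+R@[.0245,0,.0555])
E
```

```text
side face n 115 at y,z [0.3138 0.1859] x 0.5324156635357519 dx/dy -0.2067797748262169 dx/dz -0.1071748672284435 rms 0.0023059565031990125
top end n 46 mean [0.5272 0.3096 0.2422] min [0.5204 0.2974 0.234 ] max [0.5357 0.3235 0.248 ]
side face n 79 at y,z [0.3125 0.1997] x 0.5327572797527076 dx/dy -0.17314949212767888 dx/dz -0.11310358776440815 rms 0.0028158773094775734
side face n 60 at y,z [0.3147 0.1753] x 0.5329437263961379 dx/dy -0.19197764143134943 dx/dz -0.20742187175951277 rms 0.0017343042715079846
expect face ctr [0.5308 0.3099 0.1831] dx/dy -0.19725765707836213 end mid [0.5254 0.3089 0.2426]
```

```bash
python3 - <<'E'
from dep import *
face("3",(182,255,202,265),None); face("0",(182,255,200,265),None)
s=dict(np.load("side0.npz")); P=cloud(s); print(P[240:272,190])
E
```

```text
side face n 181 at y,z [0.2847 0.0681] x 0.5519563093432654 dx/dy -0.18435908455519168 dx/dz -0.09686070823342097 rms 0.002490445090136401
side face n 146 at y,z [0.2877 0.0684] x 0.5507573918478702 dx/dy -0.17875814031070433 dx/dz -0.06690488778178405 rms 0.0021419626928138678
[[0.7372 0.2814 0.0283]
 [0.7416 0.2816 0.0225]
 [0.736  0.282  0.0221]
 [0.7314 0.2823 0.0212]
 [0.7342 0.2825 0.0162]
 [0.7111 0.2831 0.0255]
 [0.6902 0.2836 0.0337]
 [0.7005 0.2838 0.0245]
 [0.5566 0.2857 0.1015]
 [0.5536 0.286  0.1001]
 [0.5486 0.2863 0.0998]
 [0.5527 0.2865 0.0944]
 [0.5531 0.2868 0.0911]
 [0.548  0.2871 0.0909]
 [0.5545 0.2873 0.0841]
 [0.5496 0.2876 0.0838]
 [0.5492 0.2878 0.0809]
 [0.5506 0.2881 0.0769]
 [0.5522 0.2883 0.0729]
 [0.5573 0.2885 0.0668]
 [0.5489 0.2889 0.0685]
 [0.5518 0.2891 0.0637]
 [0.5494 0.2894 0.0619]
 [0.5523 0.2896 0.0571]
 [0.5508 0.2899 0.0548]
 [0.5459 0.2902 0.0546]
 [0.5498 0.2904 0.0491]
 [0.5519 0.2906 0.0446]
 [0.551  0.2909 0.0419]
 [0.5551 0.2911 0.0363]
 [0.5476 0.2915 0.0376]
 [0.5454 0.2917 0.0358]]
```

The vertical wall shows the same depth slope as the clip face, so the clip is upright and its yaw is right. It needs to move about 6 mm to the front, then go down.

```bash
python3 - <<'E'
from plan import *
d=np.load("held.npz"); hR,ho=d["R"],d["o"]; RT=RF@hR.T; tp=lambda up,f:RIM+RF@np.array([f,0,up])-RT@ho
s=go(tp(.09,.006),RT,4); s=go(tp(.025,.006),RT,12,s); go(tp(0,.006),RT,8,s); print("down unit tool",RT.T@[0,0,-1])
E
```

```text
N 4 row [0.0008, -0.0006, -0.0013] [-0.04, -0.02, 0.01] dist 0.0065 to [0.5315 0.2968 0.2435]
N 12 row [-0.0039, -0.003, 0.0023] [0.0, 0.0, 0.0] dist 0.065 to [0.5315 0.2968 0.1785]
N 8 row [-0.0023, -0.0017, 0.0013] [0.0, 0.0, 0.0] dist 0.025 to [0.5315 0.2968 0.1535]
down unit tool [-0.7219 -0.5524  0.4168]
```

```bash
python3 -m handwheel '[[0.0008,-0.0006,-0.0013,0,0,0],[0.0008,-0.0006,-0.0013,0,0,0],[0.0008,-0.0006,-0.0013,0,0,0],[0.0008,-0.0006,-0.0013,0,0,0],[-0.0058,-0.0044,0.0033,0,0,0],[-0.0058,-0.0044,0.0033,0,0,0],[-0.0058,-0.0044,0.0033,0,0,0],[-0.0058,-0.0044,0.0033,0,0,0]]'
python3 -m handwheel '[[-0.0058,-0.0044,0.0033,0,0,0],[-0.0058,-0.0044,0.0033,0,0,0],[-0.0058,-0.0044,0.0033,0,0,0],[-0.0058,-0.0044,0.0033,0,0,0],[0,0,0,0,0,0],[0,0,0,0,0,0],[0,0,0,0,0,0],[0,0,0,0,0,0]]'
python3 - <<'E'
from ov3 import *; from dep import face
p0,Rt=cur(); d=np.load("held.npz"); o=p0+Rt@d["o"];R=Rt@d["R"]; print("o",o)
for n in("top","side"):
    c=cams.camera(n); np.savez(f"{n}4.npz",**c)
s=dict(np.load("side4.npz")); u,v=proj(s,o+R@[.019,0,0])[0].astype(int); face("4",(u-5,v-6,u+4,v+7),None)
draw("4",R,o,"pics/ov4.png")
E
```

```text
time: 7.73
ee_pos: [0.5325, 0.2936, 0.2119]
tcp_rot: [127.1, -46.2, 144.7]
wrist_force: [-0.4, -0.2, -1.4]
opening: 0.0314
time: 8.4
ee_pos: [0.533, 0.2938, 0.1821]
tcp_rot: [127.0, -46.2, 144.8]
wrist_force: [-0.1, -0.4, -0.0]
opening: 0.0313
o [0.5466 0.3069 0.1286]
side face n 110 at y,z [0.3058 0.1323] x 0.5290505601333211 dx/dy -0.2139118526697417 dx/dz -0.09754172951206275 rms 0.0026218189468230446
side origin px 163 212
top origin px 188 189
```

View pics/ov4.png

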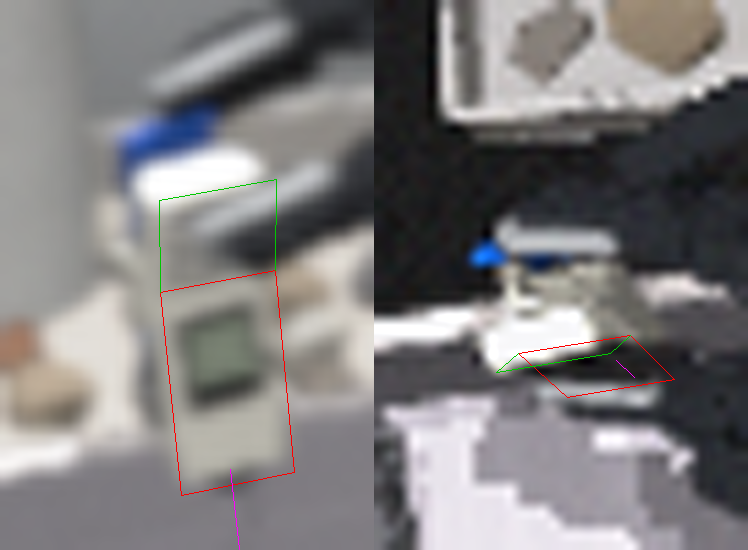

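```bash
python3 -m handwheel '[[0.0005,-0.0008,-0.0003,0,0,0],[-0.0021,-0.0016,0.0012,0,0,0],[-0.0021,-0.0016,0.0012,0,0,0],[-0.0021,-0.0016,0.0012,0,0,0],[-0.0021,-0.0016,0.0012,0,0,0],[-0.0021,-0.0016,0.0012,0,0,0],[-0.0021,-0.0016,0.0012,0,0,0],[-0.0021,-0.0016,0.0012,0,0,0]]'
python3 -m handwheel '[[-0.0005,-0.0004,0.0003,0,0,0],[-0.0005,-0.0004,0.0003,0,0,0],[-0.0005,-0.0004,0.0003,0,0,0],[-0.0005,-0.0004,0.0003,0,0,0],[-0.0005,-0.0004,0.0003,0,0,0],[0,0,0,0,0,0],[0,0,0,0,0,0],[0,0,0,0,0,0]]'
```

```text
time: 9.17
ee_pos: [0.5317, 0.2935, 0.1607]
tcp_rot: [127.0, -46.2, 144.7]
wrist_force: [-0.7, 1.2, -1.2]
opening: 0.0314
time: 9.83
ee_pos: [0.5317, 0.2935, 0.1577]
tcp_rot: [127.0, -46.2, 144.7]
wrist_force: [-0.1, 0.5, -1.1]
opening: 0.0319
```

```bash
for i in 1 ; do python3 -m handwheel '[[-0.0005,-0.0004,0.0003,0,0,0],[-0.0005,-0.0004,0.0003,0,0,0],[-0.0005,-0.0004,0.0003,0,0,0],[0,0,0,0,0,0],[0,0,0,0,0,0],[0,0,0,0,0,0],[0,0,0,0,0,0],[0,0,0,0,0,0]]'; done
python3 -m handwheel '[[-0.0005,-0.0004,0.0003,0,0,0],[-0.0005,-0.0004,0.0003,0,0,0],[0,0,0,0,0,0],[0,0,0,0,0,0],[0,0,0,0,0,0],[0,0,0,0,0,0],[0,0,0,0,0,0],[0,0,0,0,0,0]]'
```

```text
time: 10.5
ee_pos: [0.5317, 0.2935, 0.1556]
tcp_rot: [127.0, -46.2, 144.7]
wrist_force: [0.1, -0.4, -1.8]
opening: 0.0317
time: 11.17
ee_pos: [0.5319, 0.2936, 0.1548]
tcp_rot: [126.9, -46.2, 144.8]
wrist_force: [-2.5, -2.8, 6.4]
opening: 0.0316
```

```bash
python3 -m handwheel '[[-0.0004,-0.0003,0.0002,0,0,0],[-0.0004,-0.0003,0.0002,0,0,0],[0,0,0,0,0,0],[0,0,0,0,0,0],[0,0,0,0,0,0],[0,0,0,0,0,0],[0,0,0,0,0,0],[0,0,0,0,0,0]]'
python3 - <<'E'
from ov3 import *; from dep import face
p0,Rt=cur(); d=np.load("held.npz"); o=p0+Rt@d["o"];R=Rt@d["R"]; print("o",o,R[:,2])
for n in("top","side"):
    c=cams.camera(n); np.savez(f"{n}5.npz",**c)
s=dict(np.load("side5.npz")); u,v=proj(s,o+R@[.019,0,0])[0].astype(int); face("5",(u-5,v-6,u+4,v+7),None)
E
```

```text
time: 11.83
ee_pos: [0.532, 0.2936, 0.1546]
tcp_rot: [126.8, -46.2, 144.9]
wrist_force: [-2.5, -4.9, 9.7]
opening: 0.0312
o [0.5457 0.3068 0.1012] [-0.0021 -0.0018  1.    ]
side face n 94 at y,z [0.3056 0.1023] x 0.5277537005370863 dx/dy -0.1517114900450479 dx/dz -0.12245727866698308 rms 0.0017178577341329737
```

```bash
python3 -m handwheel '[[-0.0003,0.0005,0.0002,0,0,0],[-0.0003,0.0005,0.0002,0,0,0],[-0.0003,0.0005,0.0002,0,0,0],[-0.0003,0.0005,0.0002,0,0,0],[0,0,0,0,0,0],[0,0,0,0,0,0],[0,0,0,0,0,0],[0,0,0,0,0,0]]'
python3 -m handwheel '[[0,0,0,0,0,0],[0,0,0,0,0,0],[0,0,0,0,0,0],[0,0,0,0,0,0],[0,0,0,0,0,0],[0,0,0,0,0,0],[0,0,0,0,0,0],[0,0,0,0,0,0]]' -0.1
python3 -m handwheel '[[0,0,0,0,0,0],[0,0,0,0,0,0],[0,0,0,0,0,0],[0,0,0,0,0,0],[0,0,0,0,0,0],[0,0,0,0,0,0],[0,0,0,0,0,0],[0,0,0,0,0,0]]' 0.15
python3 - <<'E'
from ov3 import *; from dep import face
p0,Rt=cur(); d=np.load("held.npz"); o=p0+Rt@d["o"];R=Rt@d["R"]
for n in("top","side"):
    c=cams.camera(n); np.savez(f"{n}6.npz",**c)
s=dict(np.load("side6.npz")); u,v=proj(s,o+R@[.019,0,0])[0].astype(int); face("6",(u-5,v-6,u+4,v+7),None)
draw("6",R,o,"pics/ov6.png")
E
```

```text
time: 12.6
ee_pos: [0.5343, 0.2943, 0.1543]
tcp_rot: [126.8, -46.2, 144.9]
wrist_force: [-2.8, -3.4, 8.2]
opening: 0.0311
time: 13.27
ee_pos: [0.534, 0.2943, 0.1537]
tcp_rot: [126.9, -46.2, 144.8]
wrist_force: [-2.0, -0.6, 6.4]
opening: 0.0381
time: 13.93
ee_pos: [0.534, 0.294, 0.1528]
tcp_rot: [127.0, -46.2, 144.7]
wrist_force: [1.7, 0.7, -0.9]
opening: 0.0495
side face n 98 at y,z [0.3085 0.1014] x 0.5288411463070574 dx/dy -0.1215325617610149 dx/dz -0.15963274387983434 rms 0.0024330089743560867
side origin px 164 222
top origin px 190 190
```

View pics/ov6.png

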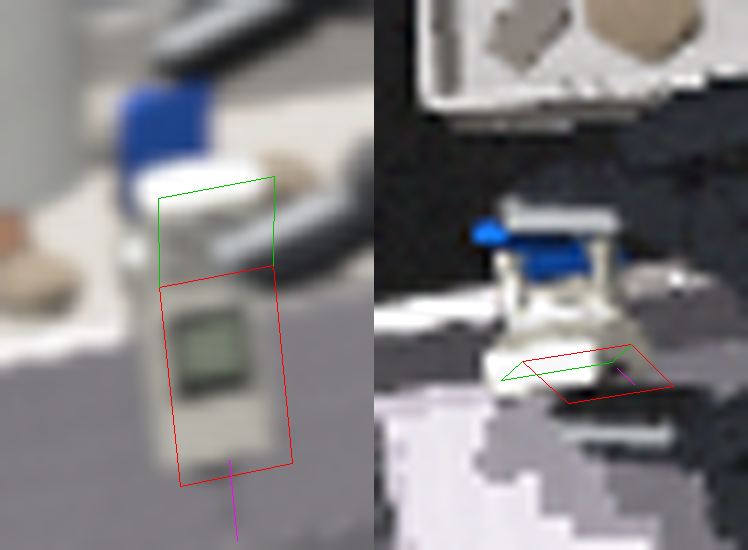

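```bash
python3 -m handwheel '[[0,0,0,0,0,0],[0,0,0,0,0,0],[0,0,0,0,0,0],[0,0,0,0,0,0],[0,0,0,0,0,0],[0,0,0,0,0,0],[0,0,0,0,0,0],[0,0,0,0,0,0]]' 0.8
python3 -m handwheel '[[0,0,-0.01,0,0,0],[0,0,-0.015,0,0,0],[0,0,-0.02,0,0,0],[0,0,-0.02,0,0,0],[0,0,-0.02,0,0,0],[0,0,-0.02,0,0,0],[0,0,-0.02,0,0,0],[0,0,-0.02,0,0,0]]'
python3 - <<'E'
from ov3 import *; from dep import face
print(monitor.get_obs()["q"].round(1))
for n in("top","side"):
    c=cams.camera(n); np.savez(f"{n}7.npz",**c)
R=RF; o=RIM+np.array([.0008,-.004,0])
s=dict(np.load("side7.npz")); u,v=proj(s,o+R@[.019,0,0])[0].astype(int); face("7",(u-5,v-6,u+4,v+7),None); face("7",(195,252,207,262),None)
draw("7",R,o,"pics/ov7.png")
E
```

```text
time: 14.7
ee_pos: [0.534, 0.294, 0.1529]
tcp_rot: [127.0, -46.2, 144.7]
wrist_force: [-0.8, 0.6, 0.0]
opening: 0.0771
time: 15.37
ee_pos: [0.5185, 0.1624, 0.2141]
tcp_rot: [127.0, -46.2, 144.8]
wrist_force: [-0.3, 0.7, 0.3]
opening: 0.0769
[ -9.2   0.3 -16.   79.2  65.3  46.5]
side face n 110 at y,z [0.3082 0.1035] x 0.5321488817419913 dx/dy -0.2010836578572691 dx/dz -0.08363909681129422 rms 0.0029168847677211863
side face n 105 at y,z [0.2598 0.0706] x 0.5573584706380815 dx/dy -0.164369042455394 dx/dz -0.036833345475386414 rms 0.0024138675596663637
side origin px 164 221
top origin px 190 189
```

View pics/ov7.png

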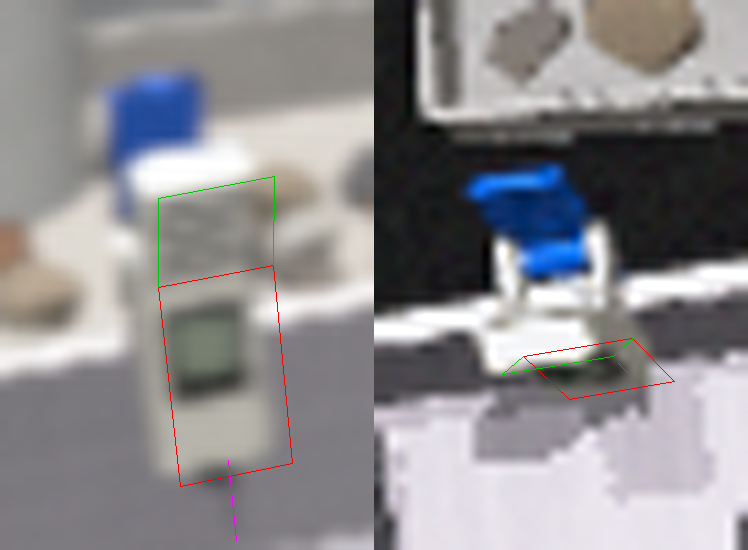

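The clip is on and let go, with the lever outside the pan and the display facing us. Top depth of the handle end should show how high it sits.

```bash
python3 - <<'E'
from dep import *
for tag,b in(("3",(190,209,203,217)),("7",(199,217,211,224))):
    t=dict(np.load(f"top{tag}.npz")); P=cloud(t); x0,y0,x1,y1=b; w=t["img"][y0:y1,x0:x1].min(-1)>170; q=P[y0:y1,x0:x1][w]; k=q[:,2]>np.median(q[:,2])-.01; k&=q[:,2]<np.median(q[:,2])+.01; print(tag,k.sum(),q[k].mean(0),np.percentile(q[k][:,2],[10,50,90]))
t=dict(np.load("top7.npz")); P=cloud(t); S=P[205:225,185:245]; k=abs(S[...,2]-.1)<.008; w=t["img"][205:225,185:245].min(-1)>170; print("rim",np.median(S[k&w][:,2]))
print("expect end",RIM+RF@[.0245,0,.0555])
# side: top end bright region & probe/housing in side image
s=dict(np.load("side7.npz")); Q=cloud(s); im=s["img"]
b=(175,234,188,239); w=im[234:240,175:189].min(-1)>225; q=Q[234:240,175:189][w]; print("side end",w.sum(),np.median(q,0))
# left/right edges of housing, row by row (subpixel by gradient), side cam
g=cv2.GaussianBlur(im.astype(np.float32).mean(-1),(0,0),.6)
for v in range(244,266,2): print(v,g[v,170:196].astype(int))
E
```

```text
3 47 [0.5271 0.3095 0.242 ] [0.2383 0.2426 0.2454]
7 40 [0.5275 0.3072 0.1549] [0.1508 0.1556 0.1585]
rim 0.09850703361596741
expect end [0.527  0.3063 0.1555]
side end 28 [0.5276 0.305  0.1572]
244 [212 215 216 215 209 200 188 167 146 132 127 129 132 131 132 133 125 122
 132 140 137 131 129 143 173 200]
246 [179 195 209 209 187 162 158 157 151 148 150 152 153 156 160 160 154 153
 152 142 137 142 148 158 177 200]
248 [140 174 205 211 193 165 157 163 163 156 150 141 130 122 119 128 156 193
 218 228 227 223 222 224 225 220]
250 [170 201 217 222 215 189 163 155 139 113 103 105 106 106 104 112 143 176
 190 188 174 157 147 146 145 140]
252 [232 231 231 228 213 181 158 152 140 117 110 115 118 117 113 114 131 142
 135 130 127 126 125 125 126 125]
254 [156 144 141 140 136 131 137 147 142 116  99 100 101  98  91  92 114 132
 131 127 125 125 125 125 126 125]
256 [123 122 122 122 122 124 131 145 146 121  87  74  78  88  97 112 132 142
 137 129 126 125 125 126 126 126]
258 [123 122 122 122 122 122 128 143 159 163 159 159 162 168 172 175 174 166
 149 134 128 127 127 128 128 128]
260 [122 121 121 121 121 122 126 139 158 172 176 177 177 177 177 177 175 168
 151 134 128 126 125 125 125 126]
262 [125 125 124 124 123 123 125 135 154 171 174 169 163 158 158 159 156 147
 137 129 126 126 126 126 126 126]
264 [124 124 123 123 122 122 122 126 133 138 136 124 107  95  96 109 121 126
 126 126 127 126 126 127 127 127]
```

Handle end reads z 0.155 against 0.1555 expected, and x, lean and roll all match, so the clip is home and upright. Next I'll work out the knob numerically from both cameras.

```bash
cat > knob.py <<'E'
from fit2 import *
a=np.radians(11); ux=np.array([np.cos(.3)*np.cos(a),np.cos(.3)*np.sin(a),np.sin(.3)]); uy=np.array([-np.sin(a),np.cos(a),0]); n=np.cross(ux,uy)
KR=np.c_[ux,uy,n]  # x up panel, y left, z normal
if __name__=="__main__":
    tag=sys.argv[1]; t=dict(np.load(f"top{tag}.npz")); s=dict(np.load(f"side{tag}.npz"))
    th=np.linspace(0,2*np.pi,60); circ=np.c_[np.cos(th),np.sin(th),0*th]
    bt=(158,248,184,278); bs=(124,276,160,312)
    def gm(c,b): x0,y0,x1,y1=b; return np.clip((c["img"][y0:y1,x0:x1].min(-1).astype(float)-90)/110,0,1)
    gt,gs=gm(t,bt),gm(s,bs)
    P=cloud(t); q=P[248:278,158:184][gt>.6]; print("white pts median",np.median(q,0))
    def ann(c,b,o,w): return hullmask(c,[o+circ@KR.T*.022],8,b)-hullmask(c,[o+circ@KR.T*w],8,b)
    for name,use in(("top",[(t,bt,gt)]),("side",[(s,bs,gs)]),("both",[(t,bt,gt),(s,bs,gs)])):
        def cost(p):
            o=np.array([p[0],p[1],p[2]]); return sum((np.clip(ann(c,b,o,p[3]),0,1)*(1-g)).sum()+ (np.clip(hullmask(c,[o+circ@KR.T*.027],8,b)-ann(c,b,o,p[3]),0,1)*g).sum()*.7 for c,b,g in use)
        s0=np.array([.420,.412,.062,.016]); r=minimize(cost,s0,method="Nelder-Mead",options=dict(initial_simplex=np.vstack([s0,s0+np.diag([.01,.01,.005,.002])]),maxiter=400))
        print(name,r.x,r.fun)
    o=r.x[:3]; kg=o+n*.0115; print("knob_grip",kg)
    for c,b,g,nm in((t,bt,gt,"top"),(s,bs,gs,"side")):
        v,u=np.nonzero(g>.35); uv=np.c_[u+b[0],v+b[1]].astype(float); K,d,R,tv=cal(c)
        pp=cv2.undistortPoints(uv.reshape(-1,1,2),K,d).reshape(-1,2); ray=np.c_[pp,np.ones(len(pp))]@R; oc=-R.T@tv
        tp=kg+n*.010; X=oc+ray*(((tp-oc)@n)/(ray@n))[:,None]; L=(X-tp)@KR
        k=np.hypot(L[:,0],L[:,1])<.0215; k2=k
        print(nm,"cand pointer pts mm (up,left), w:"); print(np.c_[L[k2][:,:2]*1e3,g[g>.35][k2]].round(1).tolist()[:40])
E
python3 knob.py 0
```

```text
white pts median [0.4212 0.3978 0.0635]
top [0.468  0.5043 0.065  0.0227] 0.0
side [0.4306 0.4033 0.1352 0.0272] 0.0
both [0.585  0.3848 0.0886 0.0636] 0.0
knob_grip [0.5817 0.3841 0.0996]
top cand pointer pts mm (up,left), w:
[]
side cand pointer pts mm (up,left), w:
[]
```

```bash
python3 - <<'E'
s=open("knob.py").read()
i=s.index("    for name,use"); j=s.index("    o=r.x[:3]")
s=s[:i]+'''    hm=lambda c,b,o,r:hullmask(c,[o+circ@KR.T*r],8,b)
    def cost(p):
        f=0
        for c,b,g in ((t,bt,gt),(s,bs,gs)):
            O=hm(c,b,p,.022); A=O-hm(c,b,p,.0165); E=hm(c,b,p,.0245)-O
            f+= (A*(1-g)).sum()/A.sum()+.6*(E*g).sum()/E.sum()
        return f
    best=None
    for s0 in np.array([[x,y,z] for x in(.415,.425) for y in(.405,.415) for z in(.057,.065)]):
        r0=minimize(cost,s0,method="Nelder-Mead",options=dict(initial_simplex=np.vstack([s0,s0+np.diag([.006,.006,.006])]),maxiter=300))
        if best is None or r0.fun<best.fun: best=r0
    r=best; print("skirt",r.x,r.fun)
'''+s[j:]
open("knob.py","w").write(s)
E
python3 knob.py 0
```

```text
white pts median [0.4212 0.3978 0.0635]
skirt [0.4102 0.4148 0.0568] 1.4595682848484126
knob_grip [0.4069 0.4142 0.0677]
top cand pointer pts mm (up,left), w:
[[18.0, 7.7, 0.7], [16.1, 13.8, 0.4], [14.7, 5.5, 0.9], [11.4, 3.2, 0.8], [10.9, 17.6, 1.0], [10.5, 14.9, 0.6], [8.1, 1.0, 0.4], [8.1, 18.2, 1.0], [7.6, 15.4, 1.0], [5.3, 18.8, 1.0], [4.8, 16.0, 1.0], [4.3, 13.2, 0.7], [2.4, 19.3, 0.8], [1.9, 16.5, 1.0], [1.5, 13.8, 1.0], [-0.9, 17.1, 0.8], [-1.4, 14.3, 1.0], [-1.8, 11.5, 1.0], [-7.1, -19.0, 0.4], [-4.2, 14.9, 1.0], [-4.7, 12.1, 1.0], [-5.2, 9.3, 1.0], [-5.6, 6.5, 0.5], [-9.4, -15.7, 0.9], [-9.9, -18.5, 1.0], [-7.5, 12.7, 0.8], [-8.0, 9.9, 1.0], [-8.5, 7.1, 1.0], [-9.0, 4.3, 1.0], [-9.4, 1.5, 1.0], [-9.9, -1.2, 0.6], [-11.3, -9.6, 0.5], [-11.8, -12.3, 1.0], [-12.3, -15.1, 1.0], [-10.9, 10.4, 0.8], [-11.3, 7.7, 1.0], [-11.8, 4.9, 1.0], [-12.3, 2.1, 1.0], [-12.8, -0.7, 1.0], [-13.2, -3.5, 1.0]]
side cand pointer pts mm (up,left), w:
[[19.4, 1.5, 0.6], [18.7, -0.8, 0.8], [18.0, -3.2, 0.4], [16.0, -10.2, 0.5], [15.3, -12.5, 0.8], [14.6, -14.9, 1.0], [11.4, -14.2, 0.6], [10.8, -16.5, 1.0], [10.1, -18.9, 1.0], [15.7, 12.2, 0.6], [6.9, -18.2, 0.6], [6.2, -20.5, 1.0], [13.2, 15.1, 1.0], [12.5, 12.8, 0.7], [3.0, -19.8, 0.7], [10.7, 18.1, 1.0], [10.0, 15.8, 1.0], [9.3, 13.5, 0.4], [-0.8, -21.5, 0.9], [7.5, 18.8, 1.0], [6.8, 16.4, 0.8], [4.4, 19.4, 1.0], [3.7, 17.1, 0.4], [1.2, 20.0, 1.0], [-1.9, 20.7, 1.0]]
```

```bash
python3 - <<'E'
from knob import *
ims=[]
for nme,b in(("top",(156,246,186,278)),("side",(122,276,158,314))):
    c=dict(np.load(nme+"7.npz")); x0,y0,x1,y1=b; S=13 if nme=="top" else 11
    im=cv2.resize(c["img"][y0:y1,x0:x1,::-1],None,fx=S,fy=S,interpolation=cv2.INTER_CUBIC)
    for x in range(x0,x1,5): 
        X=int((x+.5-x0)*S); cv2.line(im,(X,0),(X,6),(0,255,255),1); cv2.putText(im,str(x),(X-8,16),0,.32,(0,255,255),1)
    for y in range(y0,y1,5):
        Y=int((y+.5-y0)*S); cv2.line(im,(0,Y),(6,Y),(0,255,255),1); cv2.putText(im,str(y),(8,Y+3),0,.32,(0,255,255),1)
    im=cv2.copyMakeBorder(im,0,430-im.shape[0],0,max(0,396-im.shape[1]),cv2.BORDER_CONSTANT); ims.append(im[:430])
cv2.imwrite("pics/knob.png",np.hstack(ims)); print(cv2.imread("pics/knob.png").shape)
E
```

```text
(430, 792, 3)
```

View pics/knob.png

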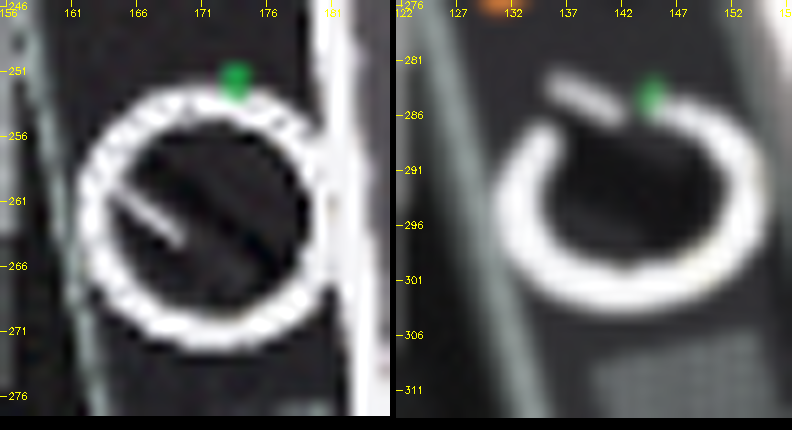

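The last picture shows the white dial ring (top centre about (171.2,262.2)), the green dot (top (173.6,251.5), side (144.7,284.3)) and the pointer (top (164.4,259.6)→(169.6,264.1), side (135.3,283.2)→(141.9,286.1)). I'll triangulate these.

```bash
python3 - <<'E'
from knob import *
t=dict(np.load("top7.npz")); s=dict(np.load("side7.npz"))
def ray(c,uv):
    K,d,R,tv=cal(c); p=cv2.undistortPoints(np.array(uv,float).reshape(1,1,2),K,d).ravel(); r=R.T@np.r_[p,1]; return -R.T@tv,r/np.linalg.norm(r)
def tri(a,b):
    (o1,r1),(o2,r2)=ray(t,a),ray(s,b); M=np.c_[r1,-r2]; k=np.linalg.lstsq(M,o2-o1,rcond=None)[0]; A=o1+k[0]*r1;B=o2+k[1]*r2; return (A+B)/2,np.linalg.norm(A-B)
dot,e=tri((173.6,251.5),(144.7,284.3)); po,e1=tri((164.35,259.6),(135.3,283.2)); pi,e2=tri((169.6,264.1),(141.9,286.1))
print("dot",dot,e,"ptr out",po,e1,"in",pi,e2)
def onplane(c,uv,q): o,r=ray(c,uv); return o+r*(((q-o)@n)/(r@n))
for q,nm in((dot,"dotplane"),):
    C=onplane(t,(171.2,262.2),q); print("ring ctr top",C); L=lambda X:(X-C)@KR*1e3
    print("dot (up,left,n)",L(dot),"ptr out",L(po),"in",L(pi))
    for uv in((161.5,262),(171.2,252),(171.2,272.4)): print("ring pt",np.linalg.norm(onplane(t,uv,q)-C))
    for uv in((142.5,303.9),(130.3,294),(155.5,292)): print("side ring pt",L(onplane(s,uv,q)))
    kt=C+n*.0215
    for c,a,b in((t,(164.35,259.6),(169.6,264.1)),(s,(135.3,283.2),(141.9,286.1))):
        A,B=onplane(c,a,kt),onplane(c,b,kt); la,lb=(A-kt)@KR*1e3,(B-kt)@KR*1e3; print("ptr on top plane",la,lb,"dir deg left of up",np.degrees(np.arctan2(la[1]-lb[1],la[0]-lb[0])))
P=cloud(t); w=[P[y,x] for y in range(258,268) for x in range(166,176)]; w=(np.array(w)-C)@KR*1e3; print("knob top n height mm",np.percentile(w[:,2],[10,50,90]))
E
```

```text
dot [0.4491 0.4088 0.0694] 0.0002246265560047646 ptr out [0.4224 0.4278 0.0919] 0.002358136442241548 in [0.4102 0.4123 0.0892] 0.0015569500742717388
ring ctr top [0.4189 0.4158 0.0606]
dot (up,left,n) [ 29.6476 -12.583    0.    ] ptr out [14.7346 11.1494 28.2499] in [-0.2956 -1.7244 30.059 ]
ring pt 0.027647940130490965
ring pt 0.029856673437902412
ring pt 0.029995713300325428
side ring pt [-31.1911   6.0122   0.    ]
side ring pt [ 8.2322 28.0669  0.    ]
side ring pt [ -2.6965 -32.7105   0.    ]
ptr on top plane [13.4907 11.8679  0.    ] [-1.7349 -0.1876  0.    ] dir deg left of up 38.37184214808542
ptr on top plane [21.1983 11.4899 -0.    ] [ 7.4113 -2.0319 -0.    ] dir deg left of up 44.44373894900737
knob top n height mm [ 2.4196 19.0755 27.4077]
```

```bash
cat > kp.py <<'E'
from knob import *
C=np.array([.4189,.4158,.0606]); KG=C-.0015*uy+.018*n
def kR(phi): # bar phi deg left of up
    f=np.radians(phi); y=KR@[-np.sin(f),np.cos(f),0]; z=-n; return np.c_[np.cross(y,z),y,z]
E
python3 - <<'E'
from kp import *
print("KG",KG); R=kR(41)
s=go(np.array([.38,.22,.28]),R,24); s=go(KG+.09*n,R,8,s); go(KG+.015*n,R,8,s)
p,Rc=cur(); w=Ro.from_matrix(Rc.T@R).as_rotvec()/24; S=sum(Ro.from_rotvec(w*k).as_matrix() for k in range(24)); t=np.linalg.solve(S,Rc.T@(np.array([.38,.22,.28])-p))
for k in range(24):
    p=p+Rc@t; Rc=Rc@Ro.from_rotvec(w).as_matrix()
    if k%4==3: print(p,Rc[:,2])
E
```

```text
KG [0.414  0.4133 0.0778]
N 24 row [0.0071, 0.0042, 0.0001] [3.0, -0.55, -4.49] dist 0.165 to [0.38 0.22 0.28]
N 8 row [-0.0157, 0.0167, 0.0155] [0.0, 0.0, 0.0] dist 0.2214 to [0.3879 0.4082 0.1638]
N 8 row [-0.0, -0.0, 0.0094] [0.0, 0.0, 0.0] dist 0.075 to [0.4096 0.4125 0.0921]
[0.5137 0.1773 0.2424] [-0.0168  0.8231 -0.5677]
[0.4981 0.1951 0.2651] [-0.0827  0.6903 -0.7188]
[0.474  0.2112 0.2805] [-0.0798  0.523  -0.8486]
[0.4441 0.2223 0.2877] [-0.0086  0.3451 -0.9385]
[0.4115 0.2257 0.2871] [ 0.1208  0.1819 -0.9759]
[0.38 0.22 0.28] [ 0.2901  0.0564 -0.9553]
```

```bash
for i in 1; do python3 -m handwheel '[[0.0071,0.0042,0.0001,3,-0.55,-4.49],[0.0071,0.0042,0.0001,3,-0.55,-4.49],[0.0071,0.0042,0.0001,3,-0.55,-4.49],[0.0071,0.0042,0.0001,3,-0.55,-4.49],[0.0071,0.0042,0.0001,3,-0.55,-4.49],[0.0071,0.0042,0.0001,3,-0.55,-4.49],[0.0071,0.0042,0.0001,3,-0.55,-4.49],[0.0071,0.0042,0.0001,3,-0.55,-4.49]]' -0.3 30
python3 -m handwheel '[[0.0071,0.0042,0.0001,3,-0.55,-4.49],[0.0071,0.0042,0.0001,3,-0.55,-4.49],[0.0071,0.0042,0.0001,3,-0.55,-4.49],[0.0071,0.0042,0.0001,3,-0.55,-4.49],[0.0071,0.0042,0.0001,3,-0.55,-4.49],[0.0071,0.0042,0.0001,3,-0.55,-4.49],[0.0071,0.0042,0.0001,3,-0.55,-4.49],[0.0071,0.0042,0.0001,3,-0.55,-4.49]]'
python3 -m handwheel '[[0.0071,0.0042,0.0001,3,-0.55,-4.49],[0.0071,0.0042,0.0001,3,-0.55,-4.49],[0.0071,0.0042,0.0001,3,-0.55,-4.49],[0.0071,0.0042,0.0001,3,-0.55,-4.49],[0.0071,0.0042,0.0001,3,-0.55,-4.49],[0.0071,0.0042,0.0001,3,-0.55,-4.49],[0.0071,0.0042,0.0001,3,-0.55,-4.49],[0.0071,0.0042,0.0001,3,-0.55,-4.49]]'; done
python3 - <<'E'
from kp import *
print(monitor.get_obs()["q"].round(1)); R=kR(41); go(KG+.09*n,R,8)
E
```

```text
time: 16.13
ee_pos: [0.4972, 0.1974, 0.2641]
tcp_rot: [138.7, -16.4, 169.3]
wrist_force: [-0.4, 0.9, -0.0]
opening: 0.0301
time: 16.8
ee_pos: [0.4429, 0.2246, 0.2872]
tcp_rot: [160.7, 5.9, -162.2]
wrist_force: [-1.2, 0.7, -0.3]
opening: 0.03
time: 17.47
ee_pos: [0.3784, 0.2221, 0.2798]
tcp_rot: [-168.4, 13.0, -126.5]
wrist_force: [-0.8, -0.1, 0.6]
opening: 0.0302
[ 34.5 -25.  -14.1  85.   -6.8 -18.6]
N 8 row [-0.0157, 0.0164, 0.0155] [-0.0, 0.01, 0.02] dist 0.2196 to [0.3879 0.4082 0.1638]
```

```bash
python3 -m handwheel '[[-0.0157,0.0164,0.0155,0,0,0],[-0.0157,0.0164,0.0155,0,0,0],[-0.0157,0.0164,0.0155,0,0,0],[-0.0157,0.0164,0.0155,0,0,0],[-0.0157,0.0164,0.0155,0,0,0],[-0.0157,0.0164,0.0155,0,0,0],[-0.0157,0.0164,0.0155,0,0,0],[-0.0157,0.0164,0.0155,0,0,0]]'
python3 - <<'E'
from kp import *
print(monitor.get_obs()["q"].round(1)); R=kR(41); s=go(KG+.09*n,R,4); go(KG+.02*n,R,8); 
E
```

```text
time: 18.13
ee_pos: [0.3871, 0.4099, 0.163]
tcp_rot: [-168.7, 12.9, -126.7]
wrist_force: [0.3, -0.4, 0.6]
opening: 0.0298
[ 51.8  -7.  -12.9  70.9 -11.   -1.4]
N 4 row [0.0002, -0.0004, -0.0002] [0.04, 0.01, -0.01] dist 0.002 to [0.3879 0.4082 0.1638]
N 8 row [0.0001, -0.0002, 0.0087] [0.02, 0.01, -0.0] dist 0.0694 to [0.4082 0.4122 0.0969]
```

```bash
python3 -m handwheel '[[0.0001,-0.0002,0.0087,0,0,0],[0.0001,-0.0002,0.0087,0,0,0],[0.0001,-0.0002,0.0087,0,0,0],[0.0001,-0.0002,0.0087,0,0,0],[0.0001,-0.0002,0.0087,0,0,0],[0.0001,-0.0002,0.0087,0,0,0],[0.0001,-0.0002,0.0087,0,0,0],[0.0001,-0.0002,0.0087,0,0,0]]'
python3 -m handwheel '[[0,0,0.002,0,0,0],[0,0,0.002,0,0,0],[0,0,0.002,0,0,0],[0,0,0,0,0,0],[0,0,0,0,0,0],[0,0,0,0,0,0],[0,0,0,0,0,0],[0,0,0,0,0,0]]'
python3 - <<'E'
from kp import *
p,R=cur(); print((p-KG)@KR)
E
```

```text
time: 18.8
ee_pos: [0.4089, 0.41, 0.097]
tcp_rot: [-168.6, 12.8, -126.7]
wrist_force: [-0.4, -0.1, 0.4]
opening: 0.0295
time: 19.47
ee_pos: [0.4101, 0.4106, 0.0921]
tcp_rot: [-168.6, 12.8, -126.7]
wrist_force: [1.1, 0.6, 0.4]
opening: 0.0297
[ 0.0001 -0.0019  0.0149]
```

```bash
python3 -m handwheel '[[0,0,0.001,0,0,0],[0,0,0.001,0,0,0],[0,0,0,0,0,0],[0,0,0,0,0,0],[0,0,0,0,0,0],[0,0,0,0,0,0],[0,0,0,0,0,0],[0,0,0,0,0,0]]' -1 20
python3 - <<'E'
from kp import *
o=monitor.get_obs(); p,R=cur(); print((p-KG)@KR,"F tool",R.T@o["wrist_force"],"M tool",R.T@o["torque"])
E
```

```text
time: 20.13
ee_pos: [0.4096, 0.4116, 0.0906]
tcp_rot: [-168.8, 12.8, -126.6]
wrist_force: [-10.1, 1.9, 6.0]
opening: 0.0114
[-0.0006 -0.0009  0.0136] F tool [ 3.0527  7.6773 -8.5474] M tool [-1.7574  0.8211  0.047 ]
```

```bash
python3 -m handwheel '[[0,0.0004,-0.0005,0,0,0],[0,0.0004,-0.0005,0,0,0],[0,0,0,0,0,0],[0,0,0,0,0,4],[0,0,0,0,0,4],[0,0,0,0,0,4],[0,0,0,0,0,0],[0,0,0,0,0,0]]' -1 30
cat > ks.py <<'E'
from kp import *
o=monitor.get_obs(); p,R=cur(); L=KR.T@-R[:,0]; print((p-KG)@KR,"F tool",R.T@o["wrist_force"],"M tool",R.T@o["torque"],"phi left",np.degrees(np.arctan2(L[1],L[0])))
E
python3 ks.py
```

```text
time: 20.8
ee_pos: [0.4094, 0.4117, 0.0907]
tcp_rot: [-171.7, 14.9, -138.8]
wrist_force: [-5.0, 4.5, -0.9]
opening: 0.0113
[-0.0008 -0.0008  0.0137] F tool [ 1.01    6.7175 -0.32  ] M tool [-1.459   0.1248  0.0229] phi left 29.041484272703155
```

```bash
python3 -m handwheel '[[0,0,0,0,0,6],[0,0,0,0,0,6],[0,0,0,0,0,6],[0,0,0,0,0,6],[0,0,0,0,0,6],[0,0,0,0,0,6],[0,0,0,0,0,6],[0,0,0,0,0,6]]'
python3 -m handwheel '[[0,0,0,0,0,0.7],[0,0,0,0,0,0],[0,0,0,0,0,0],[0,0,0,0,0,0],[0,0,0,0,0,0],[0,0,0,0,0,0],[0,0,0,0,0,0],[0,0,0,0,0,0]]'; python3 ks.py
```

```text
time: 21.47
ee_pos: [0.4092, 0.4119, 0.0906]
tcp_rot: [174.1, 16.0, 171.0]
wrist_force: [-3.7, 6.8, -1.8]
opening: 0.0108
time: 22.13
ee_pos: [0.4093, 0.412, 0.0906]
tcp_rot: [174.0, 15.9, 170.6]
wrist_force: [-4.3, 7.0, -0.7]
opening: 0.011
[-0.0008 -0.0004  0.0137] F tool [ 5.3182  6.2548 -0.1835] M tool [-1.1564  1.2743  0.0533] phi left -19.62290671410708
```

```bash
python3 -m handwheel '[[0,0,0,0,0,0],[0,0,0,0,0,0],[0,0,0,0,0,0],[0,0,0,0,0,0],[0,0,0,0,0,0],[0,0,0,0,0,0],[0,0,0,0,0,0],[0,0,0,0,0,0]]' -0.4
python3 -m handwheel '[[0,0,-0.005,0,0,0],[0,0,-0.01,0,0,0],[0,0,-0.02,0,0,0],[0,0,-0.03,0,0,0],[0,0,-0.03,0,0,0],[0,0,-0.03,0,0,0],[-0.02,0,-0.03,0,0,0],[-0.02,0,-0.03,0,0,0]]'
python3 ks.py
```

```text
time: 22.8
ee_pos: [0.4099, 0.411, 0.0908]
tcp_rot: [174.1, 16.0, 170.5]
wrist_force: [-0.5, -0.4, 0.6]
opening: 0.0258
time: 23.47
ee_pos: [0.3935, 0.394, 0.2814]
tcp_rot: [174.0, 16.1, 170.6]
wrist_force: [0.3, 0.2, -0.5]
opening: 0.0258
[ 0.0375 -0.015   0.2016] F tool [-0.134   0.2339  0.5641] M tool [0.0814 0.2096 0.0432] phi left -19.573901636814487
```

```bash
python3 -m handwheel '[[0.01,-0.025,-0.005,0,0,0],[0.01,-0.025,-0.005,0,0,0],[0.01,-0.025,-0.005,0,0,0],[0.01,-0.025,-0.005,0,0,0],[0.01,-0.025,-0.005,0,0,0],[0.01,-0.025,-0.005,0,0,0],[0.01,-0.025,-0.005,0,0,0],[0.01,-0.025,-0.005,0,0,0]]'
python3 - <<'E'
from kp import *
from dep import face
cs={}
for nm in("top","side"): c=cams.camera(nm); np.savez(nm+"8.npz",**c); cs[nm]=c
tp=C-.0015*uy+.028*n
for nm,b in(("top",(162,252,182,272)),("side",(130,278,158,300))):
    c=cs[nm]; x0,y0,x1,y1=b; g=c["img"][y0:y1,x0:x1].min(-1).astype(float); v,u=np.nonzero(g>95)
    K,d,R,tv=cal(c); pp=cv2.undistortPoints(np.c_[u+x0,v+y0].astype(float).reshape(-1,1,2),K,d).reshape(-1,2); ray=np.c_[pp,np.ones(len(pp))]@R; oc=-R.T@tv
    L=((oc+ray*(((tp-oc)@n)/(ray@n))[:,None])-tp)@KR*1e3; k=(np.hypot(L[:,0],L[:,1])<22)
    print(nm); print([(round(a),round(bb),int(w)) for a,bb,w in zip(L[k,0],L[k,1],g[v,u][k])])
    dd=np.abs(c["img"].astype(int)-np.load(nm+"7.npz")["img"]).sum(-1); print("changed px away", (dd>150).sum())
s=cs["side"]; u,v=proj(s,RIM+RF@[.019,0,0])[0].astype(int); face("8",(u-5,v-6,u+4,v+7),None)
P=cloud(cs["top"]); w=cs["top"]["img"][217:224,199:211].min(-1)>170; q=P[217:224,199:211][w]; print("end",w.sum(),np.median(q,0))
for nm in cs: x=proj(cs[nm],tp)[0].astype(int); print(nm,x); print(cs[nm]["img"][x[1]-8:x[1]+9,x[0]-8:x[0]+9].min(-1))
E
```

```text
time: 24.13
ee_pos: [0.2789, 0.2063, 0.2758]
tcp_rot: [174.0, 16.1, 170.5]
wrist_force: [-0.1, -0.8, 0.1]
opening: 0.0258
top
[(21, 6, 156), (19, -8, 158), (18, 9, 169), (16, -5, 147), (16, -8, 100), (16, 12, 241), (16, 9, 137), (13, -4, 199), (13, -7, 96), (14, 15, 245), (13, 13, 216), (11, -4, 198), (11, 19, 201), (11, 16, 242), (10, 13, 136), (8, -3, 200), (9, 19, 238), (8, 17, 246), (8, 14, 140), (5, -3, 199), (6, 20, 235), (5, 17, 244), (5, 14, 138), (2, -2, 110), (3, 20, 198), (2, 18, 213), (2, 15, 163), (0, 21, 156), (0, 18, 240), (-1, 15, 220), (-1, 13, 96), (-3, 22, 154), (-3, 19, 238), (-4, 16, 246), (-4, 13, 154), (-6, 19, 192), (-6, 17, 242), (-7, 14, 244), (-7, 11, 126), (-9, 17, 192), (-10, 14, 218), (-10, 12, 214), (-12, 18, 134), (-13, 15, 236), (-13, 12, 244), (-14, 9, 141), (-17, -13, 149), (-16, 13, 190), (-16, 10, 205), (-17, 7, 119), (-19, -4, 116), (-19, -7, 154), (-20, -9, 242), (-19, 11, 191), (-20, 8, 193), (-20, 5, 191), (-21, 2, 196), (-21, -1, 169), (-22, -3, 240)]
changed px away 25120
side
[(21, -7, 113), (18, -3, 107), (17, -6, 167), (17, -8, 124), (15,
[... 2837 characters left out ...]
 64  82 101 126 124  97 121 139  93  55  89 138 161 130 100]
 [ 60  82 121 157 166 176 163 116 113 105  68  49 105 180 219 195 179]
 [116 149 183 212 192 158 123  82  74  65  45  34  72 139 189 207 228]
 [183 215 208 190 144  95  64  48  47  47  36  25  38  72 108 149 213]
 [220 228 190 128  79  49  40  42  45  45  34  24  31  40  51  78 153]
 [225 204 141  77  46  40  38  41  47  45  32  25  31  37  42  48  89]
 [226 169  93  50  42  39  40  44  46  43  30  23  34  39  42  44  55]
 [205 128  64  45  41  37  36  39  40  34  25  26  34  41  44  44  47]
 [196 106  52  46  42  36  29  27  29  24  21  28  36  43  46  44  44]
 [197 102  49  44  42  34  24  22  20  19  20  29  37  43  45  46  44]]
```

```bash
python3 - <<'E'
from kp import *
for tag,f0 in(("7",41),("8",-18)):
  for nm in("top","side"):
    c=dict(np.load(nm+tag+".npz")); tp=C-.0015*uy+.028*n
    dir=lambda f:KR@[np.cos(np.radians(f)),np.sin(np.radians(f)),0]; per=lambda f:KR@[-np.sin(np.radians(f)),np.cos(np.radians(f)),0]
    u,v=np.round(proj(c,tp+dir(f0)*.010)[0]).astype(int); b=(u-5,v-5,u+6,v+6); g0=c["img"][b[1]:b[3],b[0]:b[2]].min(-1).astype(float)
    def quad(p): f,ou,ol,l,w=p[0],p[1],p[2],p[3],p[4]; o=tp+KR@[ou/1e3,ol/1e3,0]; return np.array([o+dir(f)*r+per(f)*s*w/2e3 for r in(.001,.001+l/1e3) for s in(-1,1)])
    Wt=hullmask(c,[quad([f0,0,0,22,14])],8,b)   # only around the pointer
    def cost(p):
        m=hullmask(c,[quad(p)],8,b); m=cv2.GaussianBlur(m,(0,0),.5) if nm=="side" else m
        A=np.c_[m.ravel(),np.ones(m.size)]; W=np.sqrt(Wt.ravel()); k=np.linalg.lstsq(A*W[:,None],g0.ravel()*W,rcond=None)[0]; return (((A@k-g0.ravel())*W)**2).sum()
    best=None
    for df in(-12,-6,0,6,12):
      for ol in(-3,0,3):
        s=np.array([f0+df,0,ol,17,3.]); r=minimize(cost,s,method="Nelder-Mead",options=dict(initial_simplex=np.vstack([s,s+np.diag([6,2,2,3,1])]),maxiter=500))
        if best is None or r.fun<best.fun: best=r
    print(tag,nm,best.x.round(2),round(best.fun),"cost at -19.7 held:" , "")
E
```

```text
7 top [42.91  3.4  -5.56 17.58  5.91] 159257 cost at -19.7 held: 
7 side [39.46  0.85 -0.62 19.87  7.27] 4079 cost at -19.7 held: 
8 top [-17.41   1.42  -1.29  17.73   3.76] 15417 cost at -19.7 held: 
8 side [-15.04   1.63  -1.71  18.26   4.26] 23444 cost at -19.7 held:
```

```bash
python3 - <<'E'
from dep import *
from workcell import order
d=np.abs(np.load("side7.npz")["img"].astype(int)-np.load("side8.npz")["img"]).max(-1)[226:268,170:195]; t=np.abs(np.load("top7.npz")["img"].astype(int)-np.load("top8.npz")["img"]).max(-1)[203:226,196:212]
print("clip region change side/top mean,max",d.mean(),d.max(),t.mean(),t.max())
for tag in "78": face(tag,(175,244,185,258),None)
a,b=np.load("top0.npz")["img"].astype(int),np.load("top8.npz")["img"].astype(int)
for nm,(x,y,r) in dict(mortar=(467,273,22),plate=(342,190,18),balance=(310,185,16)).items(): print(nm,(np.abs(a-b).max(-1)[y-r:y+r,x-r:x+r]>60).sum())
print(monitor.get_obs()["wrist_force"])
if d.mean()<12: order.job_done(); print("handed in")
E
```

```text
clip region change side/top mean,max 8.705714285714286 13 4.442934782608695 18
side face n 120 at y,z [0.3141 0.1084] x 0.5334603899947403 dx/dy 0.24790006756585922 dx/dz -0.13085168548782283 rms 0.004352409296067387
side face n 115 at y,z [0.314  0.1095] x 0.5331761293676122 dx/dy 0.1763459926943322 dx/dz -0.19068797666117476 rms 0.003586310463611104
mortar 0
plate 0
balance 0
[1.1692 0.4159 1.4947]
the job is handed in; nothing more can be done
handed in
```

I clipped the thermometer onto the middle of the pan's rear wall, then turned the thermostat knob to the green mark and handed the job in, at about 24 s on the robot clock. The gripper was clear of everything when I handed it in. The knob angle is the one thing my checks did not fully agree on.

**Thermometer:**
- **Seating:** I eased it down until it met firm resistance of about 10 N, then let go. Afterwards the handle end read about 0.155 m high, against the 0.1555 m expected fully home. The last reading was 0.154 m, and rim heights in the same pictures read about 1.5 mm low.
- **Placement:** It stands upright within what the depth readings can show. The display faces the front, the probe side is inside the pan and the lever is outside. It did not move while I turned the knob.
- **Grip:** The clip sat about 16° rotated in the gripper when I picked it up, so I corrected for that before placing it.

**Knob:** I turned it about 60° clockwise and released it with the gripper at 19.6° right of straight up; the green mark is at 19.7°. The camera readings of the pointer afterwards came out lower, at about 17° from the top camera and 15° from the side. Those fits are coarse, so I trusted the gripper angle and left it. The knob could be a few degrees short of the mark.

**Other things on the bench:** The mortar, spot plate and balance look the same before and after in the top picture. I did not check the amber bottle separately, but the arm never went near it.

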